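# Fit the pump spindle's retaining ring with spreading pliers

## Robot

A 6-joint arm with a two-finger parallel gripper is mounted at the origin on the work surface. World frame = base frame: x ahead of the robot, y to its left, z up, the work surface at z = 0. Lengths are in m, angles in rad, forces in N, time in s.
With the tool pointing down it reaches from about 0.25 to 0.775 m from the base axis. Payload 4 kg.
Tool frame: the origin (TCP) lies on the centre line of the jaws, within the pads' length; the fingertips stand 25 mm ahead of it and the grasp point (between the pads) lies 6 mm ahead of it; z points along the fingers, y is the line along which they close (so a half turn about z gives the same grasp; the last joint's range is limited). The gripper opens to 94 mm and grips with 3 to 60 N. Pads are 16 mm wide; open, the fingers measure 119 mm over their backs; the gripper's body (75 mm by 177 mm) begins 78 mm behind the grasp point.
Start: joints at [-1.428, 0.087, 1.371, -0, 1.684, -0.103], TCP at [0.134, -0.533, 0.231] pointing down, gripper open.
Joint ranges: [-3.1, 3.1], [-0.76, 2.03], [0.27, 2.55], [-1.08, 4.22], [0.17, 2.65], [-2.57, 2.57]. Speed limits (rad/s): [2.79, 2.79, 3.14, 3.14, 3.14, 3.14].

## Interface

Orientations are given as [roll, pitch, yaw] about the fixed x, y, z axes, in that order (R = Rz(yaw) Ry(pitch) Rx(roll)).
In Python, from bench import robot, imaging gives the robot as it stands. The module is installed in compiled form; this text tells all that it offers.
- The arm moves only by the tool drive_tool, never from a script. Its argument "series" is a list of rows, each a list of 3 entries, a list of its own where there are three numbers: the finger opening in m, from 0 to 0.094, then the shift along the tool's x, y, z in m, then the turn, a rotation vector about the tool's x, y, z in rad. A call has 1 to 5 rows; each row is the pose to reach, as a shift and turn from the pose commanded when the call began, along the tool's axes at that moment; what a row does not reach only later rows make up. A row lasts 1/8 s, in which the tool goes at most 62.5 mm and 10.7 degrees, less where a joint would pass 70% of its speed; a pose out of reach is approached as far as the arm can. A call with a gripper value outside its range is refused whole. The fingers move at their own pace and stop on an object; the grip force is fixed at half the most. Time passes only in rows, so rows that repeat a pose let the fingers close. It gives the time, the measured TCP pose, the force, the opening and the grip force at its end, in the units of the state.
- robot.get_obs(): the state, without advancing time (a new reading comes with each control period).
- imaging.snapshot(name): name is "side" or "top" or "wrist"; returns the picture (480x640x3 uint8, red, green, blue); there is no depth.
- imaging.get_calibration(name): a dict with "intrinsics" (3x3 intrinsics, pixels), "k1" (the pictures are not rectified: a ray, as slopes to the right and down, at radius r is drawn at 1 + k1 r^2 times it, then the intrinsics apply), "position" and "rotation" of the camera in the world. Camera axes: x right, y up, looking along -z (the intrinsics and any distortion apply to the point x, -y, -z); pixel columns grow to the right and rows downward; lengths in m; the calibration is good to about 2 mm. A picture is of the moment at which its call begins: read the wrist's pose just before it. get_calibration takes no time and is no camera call; for the wrist camera it gives the pose at the moment of the call.
- robot.close_job(): hands the job in; it is judged then, once.
The state is a dict: "time": time; "joint_positions": joint angles; "qvel": joint speeds; "joint_torque": joint torques, N m; "tool_pos": TCP position; "ee_rot": TCP orientation; "wrist_force": force on the tool from outside, world axes, zero at the start; "wrist_torque": the same for the moment, N m; "width": finger opening in m; "finger_force": force on a finger pad.
Only numpy, scipy, OpenCV 4.12 (cv2) and the standard library are available. Lean on these libraries where they do the work, as an engineer would, in place of code of your own. Each camera call takes 0.05 s, during which the arm holds its last target. There are 200 camera calls.

## Task

Secure the pump's rotor: take the spreading pliers from their rack, spread the orange retaining ring with them and lift it off its stand, slide it over the leaning spindle and let it close in the groove; keep your fingers off the ring. Stand the pliers back upright in their rack, and only then push the green isolator lever fully over to the on side. Leave everything else standing where it is.

Things in the scene. Friction and masses are not known exactly. Their poses are not given: they have to be found in the camera images.
- ring: orange retaining ring, a flat springy C, 8 mm thick, about 100 mm long, 70 wide, 46 g: two arms hinged on a steel pin at x -38 mm. Origin: centre of its round opening, mid-thickness; z its axis, +x towards its open end. The arms' inner faces lie on a circle of radius 22 mm when closed. Starts closed, flat on the stand; top and bottom are alike
- ring_gap (a point): middle of the ring's open end, at x 45 mm of the ring, mid-thickness. To either side (the ring's y) a lug with a 90 degree V notch facing the gap: notch bottoms at y +22 and -22 mm when closed, notches 7 mm deep, 15 mm wide along x. When the ring is spread the lugs draw back about 4 mm towards its centre
- ring_l (a joint): opening angle of each ring arm (both move alike): 0 = closed, at most 0.3 rad. Springs close it: about 4 N outward at each lug starts it, 6 N holds it open. From 0.19 rad it passes over the spindle's land with 2 mm to spare all round; the fully squeezed pliers give about 0.22
- pliers: spreading pliers, 183 mm long, about 120 g, upright in the rack, jaws down. Origin midway between its two hinge pins (y +16 and -16 mm); z up the handles, x along the pins; handles and jaws move along y; front and back alike. Steel cheeks at the pins, 70 mm along y, 31 over x, z -8 to +8 mm, rest on the rack. Highest point z +86, lowest -105 mm
- pliers_grip (a point): midway between the handles' red rollers, at z +70 mm of the pliers: rollers of radius 6 mm, 26 mm long along x, centres at y +28 and -28 mm, 68 mm over their outsides at rest, about 25 fully squeezed. Squeezing them pushes the jaws APART. A grip of 8 to 10 N carries the pliers with jaws shut, 26 N or more opens them fully with the ring on
- pliers_tips (a point): midway between the two steel spools at the jaw ends, z -95 mm of the pliers. Spool necks: radius 3.5 mm, 9 mm tall, centred at y +6 and -6 mm at rest, about +35 and -35 fully open; 45 degree cones widening to radius 7 above and below the neck guide the ring onto it and keep the ring from slipping off when pressed into its notches
- pliers_l (a joint): angle of each pliers lever (both move alike): 0 = at rest, handles apart, jaws shut; 0.31 rad = stop, jaws fully open. Springs hold it at 0 with about 12 N at each roller, 15 N at the stop
- rack: black fixed rack for the pliers: two upright walls, 50 mm along x, 16 thick, top at 108 mm, 48 mm gap between them along y, ends open. The jaws hang in the gap, the cheeks rest across both wall tops: the pliers' origin is then 116 mm above the table over the rack's centre, y axes parallel. Origin: centre of its underside
- stand: white fixed round stand that holds the spare ring: foot of radius 45 mm, collar of radius 30 mm up to 45 mm height on which the ring lies, then a thin blue post of radius 17 mm to 59 mm that passes through the ring. Origin: centre of its underside
- spindle: end of the pump's steel spindle, fixed, leaning 30 degrees. Origin on its axis at mid-groove, 130 mm above the table; z its axis, out of the free end. Groove radius 21 mm, z -6 to +6. Above it a land of radius 25 mm, z +6 to +26 (free end); below it a white hub of radius 30 mm, z -20 to -6: a ring lying on it has its origin at z -2. The ring may sit at any angle about the axis
- pump: blue pump on a grey cradle (base 190 x 130 mm), fixed. Below the hub a green impeller disc of radius 60 mm, z -28 to -20 mm of the spindle. Origin on the table below the middle of the groove
- isolator (a joint): isolator lever of the pump: 0 = off (leaning to its box's -x side, towards the robot), 1.0 rad = fully on (leaning to +x). It stays where it is left; about 1 N at the ball moves it
- isolator_tip (a point): centre of the lever's green ball, radius 13 mm, on a 90 mm steel stem (radius 5 mm)
- isolator_base: grey lever box, 70 x 50 x 25 mm, fixed. Origin: centre of its underside; the lever pivots at 22 mm height about its y axis and turns from -x to +x
- wash_bottle: bystander: white wash bottle with green cap, radius 32, 170 tall mm; origin under its centre
- tank_a: bystander: clear open tank 130 x 90 x 85 mm; origin under its centre
- tank_b: bystander: clear open tank 130 x 90 x 85 mm; origin under its centre
- beaker: bystander: glass beaker, radius 34, 85 tall mm; origin under its centre
- feed_jar: bystander: amber jar with blue lid, radius 35, 90 tall mm; origin under its centre
- brush: bystander: white brush lying, 170 long mm; origin under its centre
- screwdriver: bystander: yellow screwdriver lying, 160 long mm; origin under its centre
Mind the look-alikes: they are no part of the job. What is shaped like the pliers but purple is not meant.

How it is judged:
On the way, in this order (a step that is already met when the one before it is completed fails the run):
1. the ring is spread by the pliers and lifted clear of its stand (value of joint ring_l above 0.1 rad and contact force between pliers and ring above 1 N and z of ring in the frame of stand above 0.07 m), for 0.2 s.
2. the ring has closed in the spindle's groove (z of ring in the frame of spindle between -0.005 and 0.004 m and x of ring in the frame of spindle between -0.008 and 0.008 m and y of ring in the frame of spindle between -0.008 and 0.008 m and angle between the z axis of ring and the z axis of spindle, either way round below 0.12 rad and value of joint ring_l below 0.05 rad), for 0.2 s.
3. the pliers stand in their rack again, let go (angle between pliers's own z axis and vertical below 0.12 rad and horizontal distance between pliers and rack below 0.016 m and z of pliers in the frame of rack between 0.111 and 0.121 m and contact force between the fingers and pliers below 0.1 N), for 0.2 s.
4. the isolator lever is on (value of joint isolator above 0.85 rad), for 0.1 s.
At the end, for the whole second after the job is handed in: ring closed (under 0.05 rad) in the groove: within 8 mm of the axis in x and y, 5 mm below to 4 mm above mid-groove, square within 0.12 rad; pliers let go in their rack: upright within 0.12 rad, 16 mm sideways, 5 mm in height; isolator past 0.85 rad; ring and pliers at rest (all of step 2 and all of step 3 and value of joint isolator above 0.85 rad and linear speed of each of ring, pliers below 0.02 m/s); the robot touches nothing.
It fails at once if the fingers touch the ring (contact force between the fingers and ring above 1 N).
It fails at once if the isolator is switched on before the ring is fitted and the pliers are racked (value of joint isolator above 0.5 rad and (distance between ring and spindle above 0.015 m or horizontal distance between pliers and rack above 0.03 m)).
It fails at once if a bystander is moved by 30 mm or knocked over (distance of any of wash_bottle, tank_a, tank_b, beaker, feed_jar, brush, screwdriver from where it was at the start of the episode above 0.03 m or angle between any of wash_bottle, tank_a, tank_b, beaker, feed_jar's own z axis and vertical above 0.5 rad).
It also fails if it takes over 66 s, if anything falls off the work surface, if the arm or the gripper's body presses on something with over 40 N, if the wrist force passes 120 N, or if a joint passes its speed limit or range.

## Working session

There is one attempt and no reset: what is moved stays moved. The work goes in short steps, Python scripts to look and compute and a tool call to move; the robot and the scene stay as the last step left them, time stands still between calls to the robot, and variables do not carry over. Pictures are saved under pics/ and viewed, at most 10 in all, crops included, and the job is handed in when it is done.

Besides the shell and the picture viewer there is one more tool, called after ">>>" by a JSON object that holds its "op" and its "data". drive_tool: Moves the arm, as the interface text tells. Its arguments: {"type":"object","properties":{"series":{"type":"array"}},"required":["series"]}

```bash
mkdir -p pics
cat > h.py <<'E'
import numpy as np, cv2
from bench import robot, imaging
from scipy.spatial.transform import Rotation as R
def snap(n,f,crop=None,s=1):
    c=imaging.get_calibration(n); im=imaging.snapshot(n)[:,:,::-1].copy()
    cv2.imwrite('pics/raw_'+f,im)
    if crop: x0,y0,x1,y1=crop; im=cv2.resize(im[y0:y1,x0:x1],None,fx=s,fy=s,interpolation=cv2.INTER_CUBIC)
    cv2.imwrite('pics/'+f,im); return c
def ray(c,u,v):
    K=np.array(c['intrinsics']); d=np.array([(u-K[0,2])/K[0,0],(v-K[1,2])/K[1,1]]); p=d.copy()
    for _ in range(20): p=d/(1+c['k1']*(p@p))
    w=np.array(c['rotation'])@np.array([p[0],-p[1],-1]); return np.array(c['position']),w
def atz(c,u,v,z):
    o,w=ray(c,u,v); return o+w*(z-o[2])/w[2]
def proj(c,P):
    K=np.array(c['intrinsics']); q=np.array(c['rotation']).T@(np.array(P)-np.array(c['position']))
    p=np.array([q[0],-q[1]])/-q[2]; p=p*(1+c['k1']*(p@p)); return np.array([K[0,0]*p[0]+K[0,2],K[1,1]*p[1]+K[1,2]])
def tri(obs):
    A=np.zeros((3,3));b=np.zeros(3)
    for c,u,v in obs:
        o,w=ray(c,u,v); w=w/np.linalg.norm(w); M=np.eye(3)-np.outer(w,w); A+=M;b+=M@o
    return np.linalg.solve(A,b)
E
python3 - <<'E'
from h import *
for n in('top','side'):
    c=snap(n,n+'1.png'); print(n,{k:np.round(v,4).tolist() for k,v in c.items()})
print(robot.get_obs())
a=cv2.imread('pics/top1.png');b=cv2.imread('pics/side1.png')
E
```

```text
top {'intrinsics': [[471.4102, 0.0, 318.1971], [0.0, 471.4102, 236.0771], [0.0, 0.0, 1.0]], 'k1': -0.0492, 'position': [0.3554, -0.011, 1.2344], 'rotation': [0.1251, 0.0057, -1.5754]}
side {'intrinsics': [[448.958, 0.0, 321.2926], [0.0, 448.958, 235.5529], [0.0, 0.0, 1.0]], 'k1': -0.028, 'position': [0.4336, -0.7648, 0.7382], 'rotation': [0.907, -0.0148, -0.0431]}
{'time': 0.1, 'joint_positions': array([-1.42808052e+00,  8.78695776e-02,  1.37208331e+00,  1.16974801e-05,
        1.68360651e+00, -1.03118123e-01]), 'qvel': array([-8.17423569e-04, -2.32761578e-03, -3.30190225e-03, -1.20187347e-03,
        1.70409174e-04,  5.03713235e-05]), 'joint_torque': array([ 1.69437182e-03, -3.41252697e+01, -3.03302693e+01,  7.20227603e-02,
        3.04885267e-02, -8.76142371e-05]), 'tool_pos': array([ 0.13377709, -0.53302586,  0.22943752]), 'ee_rot': array([-3.13963755e+00, -2.14012264e-04,  2.45835029e-01]), 'wrist_force': array([0.25402808, 0.27539431, 0.39644249]), 'wrist_torque': array([-0.01026919,  0.02280397,  0.0131706 ]), 'finger_force': 0.0, 'width': 0.09386170856750302}
```

View pics/top1.png

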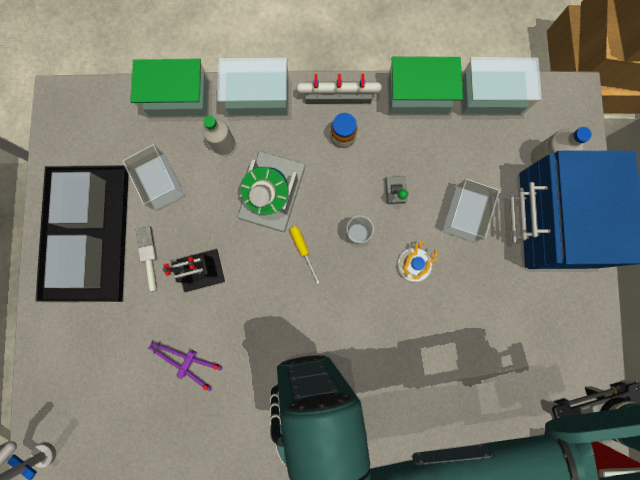

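View pics/side1.png

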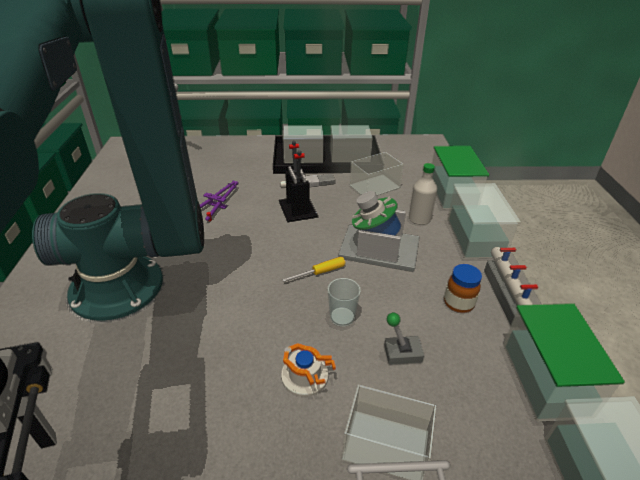

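```bash
sed -i "s/np.array(c\['rotation'\])/RM(c)/g" h.py
cat >> h.py <<'E'
def RM(c): return R.from_euler('xyz',c['rotation']).as_matrix()
def tile(im,x,y,w,h,W,H):
    t=cv2.resize(im[y:y+h,x:x+w],(W,H),interpolation=cv2.INTER_CUBIC); cv2.putText(t,f'{x},{y} x{W/w:g}',(3,12),0,.4,(255,0,255),1); return t
E
python3 - <<'E'
from h import *
a=cv2.imread('pics/top1.png');b=cv2.imread('pics/side1.png')
top=np.hstack([tile(a,155,235,80,60,400,300),tile(a,380,230,80,60,400,300)])
bot=np.hstack([tile(b,260,135,80,90,266,300),tile(b,270,330,80,90,266,300),tile(b,340,180,80,90,268,300)])
cv2.imwrite('pics/mos1.png',np.vstack([top,bot]))
E
```

```text
(no output)
```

View pics/mos1.png

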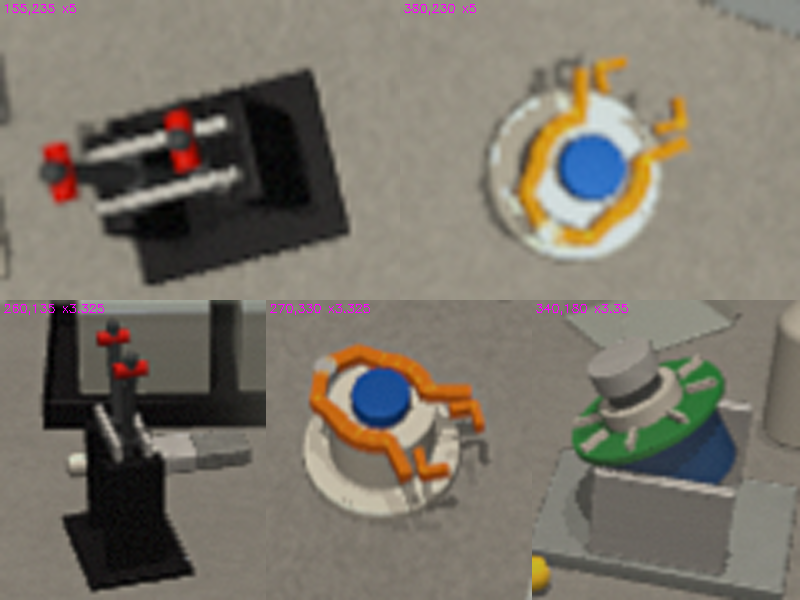

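```bash
cat > est.py <<'E'
from h import *
T=imaging.get_calibration('top');S=imaging.get_calibration('side')
def t(x,y,x0,y0,s=5): return x0+x/s,y0+y/s
def P(n,v): print(n,np.round(v,4))
E
python3 - <<'E'
from est import *
r1=(166.6,269.4);r2=(191.4,263)
P('r1',atz(T,*r1,.186));P('r2',atz(T,*r2,.186))
P('r1 tri',tri([(T,*r1),(S,294,145.8)]));P('r2 tri',tri([(T,*r2),(S,299.1,155.5)]))
for n,x,y in [('rodA1',85,155),('rodA2',225,123),('rodB1',100,208),('rodB2',240,175)]: P(n,atz(T,*t(x,y,155,235),.124))
P('post',atz(T,*t(592-400,168,380,230),.059)); P('post side',atz(S,270+(381-266)/3.325,330+(385-300)/3.325,.059))
for n,x,y in [('hinge',548,232),('lug1out',590,72),('lug2out',687,148),('t1',622,65),('t1b',605,88),('t2',682,100),('t2b',660,130)]: P(n,atz(T,*t(x-400,y,380,230),.049))
# spindle end centre
P('hub top end', tri([(T,262,192),(S,340+(620-532)/3.35,180+(360-300)/3.35)]))
P('ball',tri([(T,403,195),(S,394,319)]))
P('box',atz(T,396,190,.0))
for n,u,v in [('bottle',212,125),('jar',344,128),('beaker',360,230),('drvr tip',318,283)]: P(n,atz(T,u,v,.05))
o=robot.get_obs();P('wrist',0) if 0 else None
print(imaging.get_calibration('wrist'))
E
```

```text
r1 [0.414 0.334 0.186]
r2 [0.4281 0.2783 0.186 ]
r1 tri [0.4149 0.3344 0.1848]
r2 tri [0.4287 0.2786 0.1852]
rodA1 [0.4255 0.3417 0.124 ]
rodA2 [0.4404 0.2751 0.124 ]
rodB1 [0.4004 0.3337 0.124 ]
rodB2 [0.4158 0.2673 0.124 ]
post [ 0.4327 -0.255   0.059 ]
post side [ 0.4351 -0.2533  0.059 ]
hinge [ 0.4013 -0.2339  0.049 ]
lug1out [ 0.482  -0.2575  0.049 ]
lug2out [ 0.4431 -0.3054  0.049 ]
t1 [ 0.4854 -0.2739  0.049 ]
t1b [ 0.4738 -0.2649  0.049 ]
t2 [ 0.4674 -0.3038  0.049 ]
t2b [ 0.4523 -0.2921  0.049 ]
hub top end [0.592  0.1257 0.1533]
ball [ 0.5994 -0.2128  0.1067]
box [ 0.6338 -0.2133  0.    ]
bottle [0.8001 0.2727 0.05  ]
jar [ 0.7888 -0.0737  0.05  ]
beaker [ 0.5194 -0.111   0.05  ]
drvr tip [ 0.3861 -0.0039  0.05  ]
{'intrinsics': array([[374.45577239,   0.        , 318.47717143],
       [  0.        , 374.45577239, 237.32827638],
       [  0.        ,   0.        ,   1.        ]]), 'k1': -0.024394621325087178, 'position': array([ 0.20690631, -0.51359038,  0.3833878 ]), 'rotation': array([-0.26416437,  0.00269452, -1.3247335 ])}
```

Rollers tell the true pliers: red rollers in the rack at top (167,269)/(191,263). The purple one lies at (185,365) and the red valve handles sit at (338,85); both are rejected. The crop confirms the black pliers with white cheeks. The ring is at top (418,264) with its gap to the upper right, and the spindle end is at (262,192).

```bash
cat > plan.py <<'E'
import sys; from h import *
from scipy.spatial.transform import Slerp
def down(yaw): return R.from_euler('xyz',[np.pi,0,yaw])
def plan(p1,R1,n,p0=None,R0=None):
    o=robot.get_obs()
    if p0 is None: p0=o['tool_pos'];R0=R.from_euler('xyz',o['ee_rot'])
    p0=np.array(p0);p1=np.array(p1); rv=(R0.inv()*R1).as_rotvec()
    for k in range(n):
        Ra=R0*R.from_rotvec(rv*k/n); d=Ra.inv().apply((p1-p0)/n)
        print(k,'shift',np.round(d,4).tolist(),'rot',np.round(rv/n,4).tolist())
E
python3 - <<'E'
from plan import *
p0=np.array([.134,-.533,.231]);R0=down(.2458)
plan([.47,-.281,.35],R.from_rotvec([0,0,2.25])*R0,3,p0,R0)
E
```

```text
0 shift [0.1291, -0.0542, -0.0397] rot [0.0, 0.0, -0.75]
1 shift [0.1314, 0.0483, -0.0397] rot [0.0, 0.0, -0.75]
2 shift [0.0632, 0.1249, -0.0397] rot [0.0, 0.0, -0.75]
```

>>> {"op": "drive_tool", "data": {"series": [[0.094,[0.129,-0.054,-0.04],[0,0,-0.75]],[0.094,[0.129,-0.054,-0.04],[0,0,-0.75]],[0.094,[0.129,-0.054,-0.04],[0,0,-0.75]],[0.094,[0.129,-0.054,-0.04],[0,0,-0.75]],[0.094,[0.129,-0.054,-0.04],[0,0,-0.75]]]}}

```text
time: 0.72
tool_pos: [0.246, -0.4493, 0.2701]
ee_rot: [-3.141, -0.0, 0.994]
wrist_force: [-0.4, 0.0, -0.0]
width: 0.0942
finger_force: 0.0
```

>>> {"op": "drive_tool", "data": {"series": [[0.094,[0.131,0.048,-0.04],[0,0,-0.75]],[0.094,[0.131,0.048,-0.04],[0,0,-0.75]],[0.094,[0.131,0.048,-0.04],[0,0,-0.75]],[0.094,[0.131,0.048,-0.04],[0,0,-0.75]],[0.094,[0.131,0.048,-0.04],[0,0,-0.75]]]}}

```text
time: 1.35
tool_pos: [0.3573, -0.3659, 0.31]
ee_rot: [-3.141, -0.001, 1.741]
wrist_force: [0.5, -0.2, 0.0]
width: 0.0938
finger_force: 0.0
```

>>> {"op": "drive_tool", "data": {"series": [[0.094,[0.063,0.125,-0.04],[0,0,-0.75]],[0.094,[0.063,0.125,-0.04],[0,0,-0.75]],[0.094,[0.063,0.125,-0.04],[0,0,-0.75]],[0.094,[0.063,0.125,-0.04],[0,0,-0.75]],[0.094,[0.063,0.125,-0.04],[0,0,-0.75]]]}}

```text
time: 1.98
tool_pos: [0.4693, -0.2824, 0.3499]
ee_rot: [-3.141, -0.001, 2.489]
wrist_force: [-0.5, -0.8, -1.0]
width: 0.094
finger_force: 0.0
```

Run:
```python
from plan import *
import json
o=robot.get_obs(); print(o['time'],o['tool_pos'],o['ee_rot'],o['joint_positions'])
c=snap('wrist','w1.png'); json.dump({k:np.array(v).tolist() for k,v in c.items()},open('w1.json','w'))
# where things project
for P in ([.434,-.254,.059],[.47,-.281,.049]): print(proj(c,P))
# next: above rack
plan([.4215,.3064,.30],down(3.375-2*np.pi),4)
```

```text
1.975 [ 0.46932536 -0.28240165  0.34991218] [-3.14145298e+00 -9.73354258e-04  2.48912284e+00] [-6.45121642e-01  9.13362511e-02  1.13137818e+00 -1.41017120e-04
  1.91985257e+00 -1.56349639e+00]
[318.59511231 164.47969899]
[318.89957109 201.10200417]
0 shift [0.0989, 0.1097, 0.0126] rot [0.0001, -0.0002, -0.2216]
1 shift [0.0724, 0.1288, 0.0125] rot [0.0001, -0.0002, -0.2216]
2 shift [0.0423, 0.1415, 0.0125] rot [0.0001, -0.0002, -0.2216]
3 shift [0.0102, 0.1474, 0.0125] rot [0.0001, -0.0002, -0.2216]
```

>>> {"op": "drive_tool", "data": {"series": [[0.094,[0.099,0.11,0.012],[0,0,-0.222]],[0.094,[0.099,0.11,0.012],[0,0,-0.222]],[0.094,[0.099,0.11,0.012],[0,0,-0.222]],[0.094,[0.099,0.11,0.012],[0,0,-0.222]]]}}

```text
time: 2.52
tool_pos: [0.4561, -0.1339, 0.3387]
ee_rot: [-3.141, 0.001, 2.715]
wrist_force: [-0.2, -0.4, 0.5]
width: 0.0937
finger_force: 0.0
```

>>> {"op": "drive_tool", "data": {"series": [[0.094,[0.072,0.129,0.012],[0,0,-0.222]],[0.094,[0.072,0.129,0.012],[0,0,-0.222]],[0.094,[0.072,0.129,0.012],[0,0,-0.222]],[0.094,[0.072,0.129,0.012],[0,0,-0.222]]]}}

```text
time: 3.02
tool_pos: [0.4442, 0.0124, 0.3263]
ee_rot: [-3.141, -0.0, 2.938]
wrist_force: [0.5, -0.1, 0.2]
width: 0.0938
finger_force: 0.0
```

>>> {"op": "drive_tool", "data": {"series": [[0.094,[0.042,0.141,0.012],[0,0,-0.222]],[0.094,[0.042,0.141,0.012],[0,0,-0.222]],[0.094,[0.042,0.141,0.012],[0,0,-0.222]],[0.094,[0.042,0.141,0.012],[0,0,-0.222]]]}}

```text
time: 3.52
tool_pos: [0.4319, 0.1585, 0.314]
ee_rot: [-3.14, -0.001, -3.123]
wrist_force: [0.0, -0.5, -0.8]
width: 0.0938
finger_force: 0.0
```

>>> {"op": "drive_tool", "data": {"series": [[0.094,[0.01,0.147,0.012],[0,0,-0.222]],[0.094,[0.01,0.147,0.012],[0,0,-0.222]],[0.094,[0.01,0.147,0.012],[0,0,-0.222]],[0.094,[0.01,0.147,0.012],[0,0,-0.222]],[0.094,[0.01,0.147,0.012],[0,0,-0.222]]]}}

```text
time: 4.15
tool_pos: [0.4194, 0.3039, 0.3026]
ee_rot: [-3.141, 0.0, -2.903]
wrist_force: [0.2, 0.1, 0.4]
width: 0.0941
finger_force: 0.0
```

Run:
```python
from plan import *
import json
o=robot.get_obs(); print(o['time'],o['tool_pos'],o['ee_rot'],o['joint_positions'])
c=snap('wrist','w2.png'); json.dump({k:np.array(v).tolist() for k,v in c.items()},open('w2.json','w'))
q=[.4215,.3064,.186];print(proj(c,q))
u=int(proj(c,q)[0]);v=int(proj(c,q)[1])
a=cv2.imread('pics/w1.png');b=cv2.imread('pics/w2.png')
t1=tile(a,240,110,160,120,800,600)
cv2.imwrite('pics/m1.png',t1)
x0=max(0,min(u-120,400));y0=max(0,min(v-90,300))
cv2.imwrite('pics/m2.png',tile(b,x0,y0,240,180,800,600))
```

```text
4.15 [0.41936188 0.30391483 0.30264185] [-3.14053489e+00  3.67956200e-04 -2.90269631e+00] [ 5.18319386e-01  1.26555730e-02  1.30690424e+00 -1.15444510e-03
  1.82197073e+00 -1.29166005e+00]
[319.09312487 244.41307852]
```

View pics/m1.png

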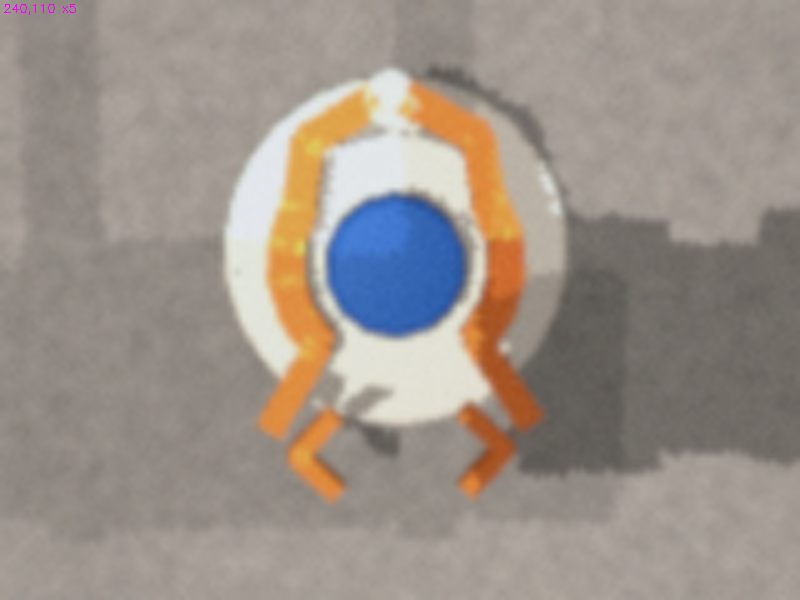

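View pics/m2.png

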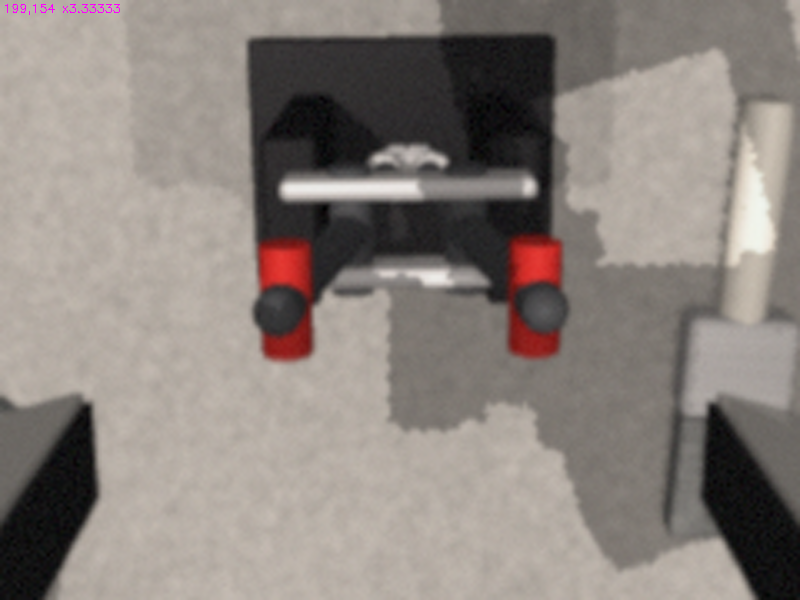

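Run:
```python
from plan import *
import json
w1=json.load(open('w1.json'));w2=json.load(open('w2.json'))
f=lambda x,y,x0,y0,s:(x0+x/s,y0+y/s)
h=atz(w1,*f(390,95,240,110,5),.053);a=atz(w1,*f(289,455,240,110,5),.053);b=atz(w1,*f(515,448,240,110,5),.053);p=atz(w1,*f(397,265,240,110,5),.059)
m=(a+b)/2;print('hinge',h,'L',a,b,'mid',m,'post',p)
d=m-h;print('len',np.linalg.norm(d),'yaw',np.arctan2(d[1],d[0]),'lug yaw',np.arctan2(*(b-a)[1::-1])-np.pi/2, 'sep',np.linalg.norm(a-b))
r1=atz(w2,*f(286,298,199,154,10/3),.192);r2=atz(w2,*f(535,297,199,154,10/3),.192)
print(r1,r2,(r1+r2)/2,'yaw',np.arctan2(*(r2-r1)[1::-1]),np.linalg.norm(r1-r2))
o=robot.get_obs();c=(r1+r2)/2
plan([c[0],c[1],.192],down(-2.905),1)
```

```text
hinge [ 0.40168749 -0.23018534  0.053     ] L [ 0.4537783  -0.30090479  0.053     ] [ 0.48576274 -0.25620629  0.053     ] mid [ 0.46977052 -0.27855554  0.053     ] post [ 0.4332154  -0.25221681  0.059     ]
len 0.0835163248141725 yaw -0.6177109662634304 lug yaw -0.6210923999258051 sep 0.0549632653147494
[0.42501588 0.2812762  0.192     ] [0.41177062 0.33461578 0.192     ] [0.41839325 0.30794599 0.192     ] yaw 1.8141928400679805 0.054959510331201736
0 shift [-0.0001, 0.0042, 0.1108] rot [-0.0008, 0.0006, 0.0022]
```

>>> {"op": "drive_tool", "data": {"series": [[0.094,[0,0.003,0.055],[0,0,0]],[0.094,[0,0.003,0.09],[0,0,0]],[0.094,[0,0.003,0.111],[0,0,0]],[0.094,[0,0.003,0.111],[0,0,0]],[0.08,[0,0.003,0.111],[0,0,0]]]}}

```text
time: 4.82
tool_pos: [0.4184, 0.3083, 0.193]
ee_rot: [3.141, 0.002, -2.901]
wrist_force: [-0.5, -0.0, 0.5]
width: 0.0873
finger_force: 0.0
```

>>> {"op": "drive_tool", "data": {"series": [[0.066,[0,0,0],[0,0,0]],[0.066,[0,0,0],[0,0,0]],[0.066,[0,0,0],[0,0,0]],[0.066,[0,0,0],[0,0,0]]]}}

```text
time: 5.32
tool_pos: [0.4182, 0.3086, 0.1929]
ee_rot: [-3.141, 0.003, -2.9]
wrist_force: [1.0, -2.9, 5.7]
width: 0.0662
finger_force: 12.0
```

>>> {"op": "drive_tool", "data": {"series": [[0.066,[0,0,-0.02],[0,0,0]],[0.066,[0,0,-0.06],[0,0,0]],[0.066,[0,0,-0.11],[0,0,0]],[0.066,[0,0,-0.16],[0,0,0]],[0.066,[0,0,-0.17],[0,0,0]]]}}

```text
time: 5.95
tool_pos: [0.418, 0.3096, 0.365]
ee_rot: [3.139, 0.006, -2.899]
wrist_force: [-0.2, -0.6, -1.7]
width: 0.0662
finger_force: 11.1
```

Run:
```python
from plan import *
o=robot.get_obs(); print(o['width'],o['finger_force'],o['wrist_force'])
# above ring gap, tips z .12
plan([.4698,-.2786,.36],down(-.619-np.pi),4)
# check via pump view position: camera (75mm +x tool side) near spindle
c=imaging.get_calibration('wrist'); print(proj(c,[.58,.12,.15]))
```

```text
0.06621725384891412 11.106551103293896 [-0.24013366 -0.64749884 -1.73601398]
0 shift [0.0228, -0.1459, 0.0007] rot [0.0012, 0.0011, 0.2155]
1 shift [-0.0089, -0.1474, 0.0009] rot [0.0012, 0.0011, 0.2155]
2 shift [-0.0402, -0.142, 0.0011] rot [0.0012, 0.0011, 0.2155]
3 shift [-0.0697, -0.1302, 0.0012] rot [0.0012, 0.0011, 0.2155]
[112.00861085 313.7404358 ]
```

>>> {"op": "drive_tool", "data": {"series": [[0.066,[0.012,-0.073,0],[0,0,0.108]],[0.066,[0.023,-0.146,0],[0,0,0.215]],[0.066,[0.023,-0.146,0],[0,0,0.215]],[0.066,[0.023,-0.146,0],[0,0,0.215]]]}}

```text
time: 6.45
tool_pos: [0.4299, 0.1604, 0.3592]
ee_rot: [-3.141, -0.004, -3.117]
wrist_force: [-0.0, -0.0, -1.4]
width: 0.0662
finger_force: 11.1
```

>>> {"op": "drive_tool", "data": {"series": [[0.066,[-0.009,-0.147,0],[0,0,0.215]],[0.066,[-0.009,-0.147,0],[0,0,0.215]],[0.066,[-0.009,-0.147,0],[0,0,0.215]],[0.066,[-0.009,-0.147,0],[0,0,0.215]]]}}

```text
time: 6.95
tool_pos: [0.4432, 0.0147, 0.3598]
ee_rot: [3.141, -0.003, 2.952]
wrist_force: [0.2, 0.1, -1.4]
width: 0.0663
finger_force: 11.1
```

>>> {"op": "drive_tool", "data": {"series": [[0.066,[-0.04,-0.142,0],[0,0,0.215]],[0.066,[-0.04,-0.142,0],[0,0,0.215]],[0.066,[-0.04,-0.142,0],[0,0,0.215]],[0.066,[-0.04,-0.142,0],[0,0,0.215]]]}}

```text
time: 7.45
tool_pos: [0.4564, -0.1316, 0.3601]
ee_rot: [3.141, -0.003, 2.739]
wrist_force: [0.2, 0.4, -0.2]
width: 0.0662
finger_force: 11.1
```

>>> {"op": "drive_tool", "data": {"series": [[0.066,[-0.04,-0.08,0],[0,0,0.13]],[0.066,[-0.07,-0.13,0],[0,0,0.215]],[0.066,[-0.07,-0.13,0],[0,0,0.215]],[0.066,[-0.07,-0.13,0],[0,0,0.215]],[0.066,[-0.07,-0.13,0],[0,0,0.215]]]}}

```text
time: 8.07
tool_pos: [0.4698, -0.2769, 0.362]
ee_rot: [3.141, 0.0, 2.527]
wrist_force: [-0.2, 0.3, -1.9]
width: 0.0659
finger_force: 11.0
```

Run:
```python
from plan import *
import json
plan([.4698,-.2786,.30],down(-.619-np.pi),1)
c=snap('wrist','w3.png'); json.dump({k:np.array(v).tolist() for k,v in c.items()},open('w3.json','w'))
print(proj(c,[.4698,-.2786,.053]))
a=cv2.imread('pics/w3.png'); cv2.imwrite('pics/m3.png',tile(a,220,120,200,220,545,600))
for P in ([.4698,-.2786,.18],): print('tips exp',proj(c,P))
```

```text
0 shift [-0.0009, -0.0015, 0.062] rot [0.001, 0.0002, 0.0043]
[316.22171821 200.71341822]
tips exp [315.72336729 223.88867769]
```

View pics/m3.png

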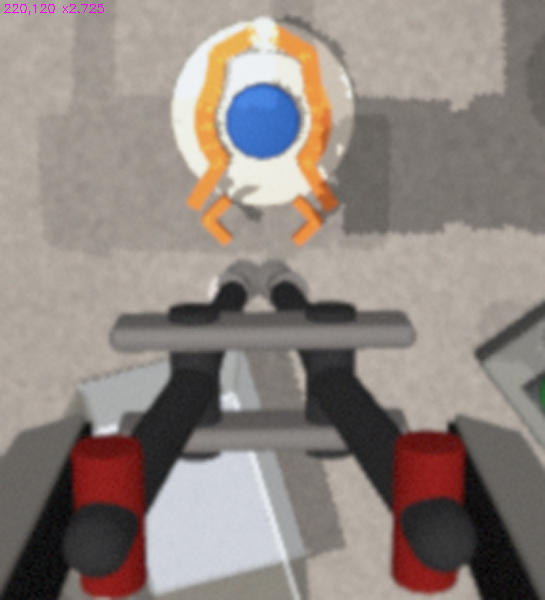

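Run:
```python
from plan import *
import json
c=json.load(open('w3.json')); o=robot.get_obs();print(o['tool_pos'],o['ee_rot'])
f=lambda x,y:(220+x/2.725,120+y/2.725)
for n,x,y,z in [('tipL',238,276,.196),('tipR',278,276,.196),('rollL',109,505,.356),('rollR',428,505,.356),('cheekF',262,330,.29),('notchL',204,222,.053),('notchR',324,222,.053),('hinge',263,35,.053)]:
    print(n,np.round(atz(c,*f(x,y),z),4))
```

```text
[ 0.46975689 -0.27697367  0.36223939] [3.14089535e+00 8.06969778e-04 2.52684410e+00]
tipL [ 0.4607 -0.281   0.196 ]
tipR [ 0.4681 -0.2705  0.196 ]
rollL [ 0.4535 -0.2978  0.356 ]
rollR [ 0.485  -0.2533  0.356 ]
cheekF [ 0.4583 -0.2695  0.29  ]
notchL [ 0.4552 -0.3009  0.053 ]
notchR [ 0.4869 -0.256   0.053 ]
hinge [ 0.4032 -0.2311  0.053 ]
```

>>> {"op": "drive_tool", "data": {"series": [[0.066,[-0.007,0.002,0.04],[0,0,0]],[0.066,[-0.007,0.002,0.08],[0,0,0]],[0.066,[-0.007,0.002,0.105],[0,0,0]],[0.066,[-0.007,0.002,0.112],[0,0,0]],[0.066,[-0.007,0.002,0.112],[0,0,0]]]}}

```text
time: 8.75
tool_pos: [0.4765, -0.2808, 0.2504]
ee_rot: [3.141, 0.001, 2.525]
wrist_force: [1.0, 0.1, -1.0]
width: 0.0662
finger_force: 11.0
```

Run:
```python
from plan import *
import json
o=robot.get_obs();print(o['tool_pos'],o['ee_rot'],o['wrist_force'])
c=snap('wrist','w4.png'); json.dump({k:np.array(v).tolist() for k,v in c.items()},open('w4.json','w'))
u,v=proj(c,[.471,-.2785,.053]).astype(int); print(u,v)
a=cv2.imread('pics/w4.png'); 
t=tile(a,u-60,v-100,120,150,480,600)
s=imaging.snapshot('side')[:,:,::-1].copy(); S=imaging.get_calibration('side')
cv2.imwrite('pics/raw_s4.png',s); su,sv=proj(S,[.47,-.28,.06]).astype(int); print(su,sv)
cv2.imwrite('pics/m4.png',np.hstack([t,tile(s,su-32,sv-80,64,120,320,600)]))
```

```text
[ 0.47647633 -0.28078246  0.25038209] [3.14149446e+00 1.09004310e-03 2.52509030e+00] [ 0.97169942  0.06173534 -0.98107625]
316 213
324 366
```

View pics/m4.png

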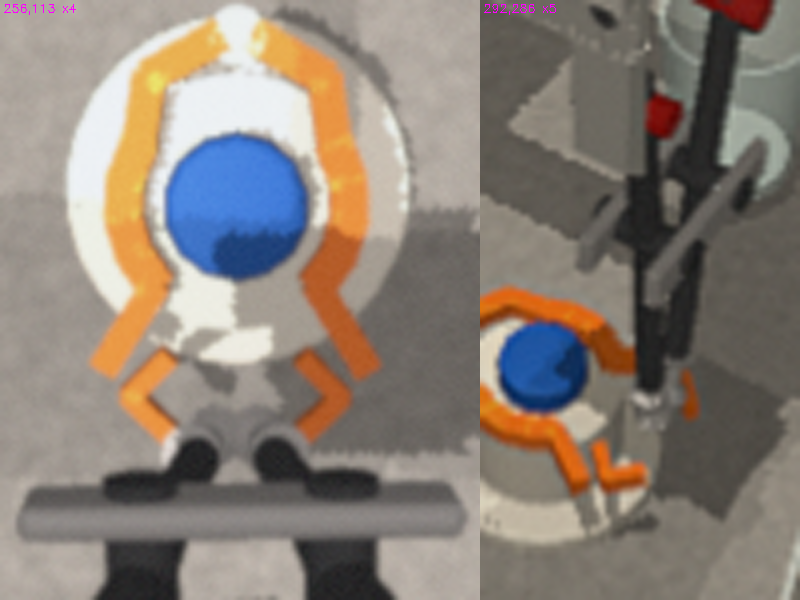

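Run:
```python
from plan import *
import json
c=json.load(open('w4.json')); Rt=down(2.525)
f=lambda x,y:(256+x/4,113+y/4)
g=(atz(c,*f(120,397),.053)+atz(c,*f(353,396),.053))/2
print('gap',g,'hinge',atz(c,*f(238,30),.053),'post',atz(c,*f(237,206),.059))
for y in (435,445,455):
  for z in (.082,.088):
    t=atz(c,*f(237,y),z); print(y,z,t, Rt.inv().apply(g-t))
# predicted vertical tips projections
p=np.array([.4765,-.2808,0]); 
for z in (.07,.079,.089): print(z,(proj(c,p+[0,0,z])-[256,113])*4)
# side view check
S=imaging.get_calibration('side')
d=Rt.apply([1,0,0])
for n,q in [('gap',[g[0],g[1],.049]),('tip_v',p+[0,0,.079])]: print(n,(proj(S,q)-[292,286])*5+[480,0])
```

```text
gap [ 0.46964135 -0.27865012  0.053     ] hinge [ 0.4015645  -0.22978751  0.053     ] post [ 0.43285939 -0.25227777  0.059     ]
435 0.082 [ 0.47210091 -0.28000411  0.082     ] [ 0.0027896 -0.0003176  0.029    ]
435 0.088 [ 0.47100671 -0.279174    0.088     ] [ 0.00141687 -0.00036212  0.035     ]
445 0.082 [ 0.47394579 -0.281317    0.082     ] [ 0.00505394 -0.0003133   0.029     ]
445 0.088 [ 0.47281723 -0.28046244  0.088     ] [ 0.00363904 -0.0003579   0.035     ]
455 0.082 [ 0.47579728 -0.28263459  0.082     ] [ 0.00732639 -0.00030898  0.029     ]
455 0.088 [ 0.47463425 -0.2817555   0.088     ] [ 0.00586918 -0.00035366  0.035     ]
0.07 [245.67444182 440.55586026]
0.079 [245.61816966 449.702337  ]
0.089 [245.55212292 460.43930591]
gap [639.80010247 420.18757863]
tip_v [661.12720767 373.73256333]
```

Run:
```python
from plan import *
import json
c=json.load(open('w4.json'));S=imaging.get_calibration('side'); Rt=down(2.525); tcp=np.array([.4765,-.2808,.2504])
f=lambda x,y:(256+x/4,113+y/4); s=lambda x,y:(292+(x-480)/5,286+y/5)
def go(n,a,b):
    q=tri([(c,*f(*a)),(S,*s(*b))]); print(n,q,'tool',Rt.inv().apply(q-tcp),'res',proj(c,q)-f(*a),proj(S,q)-s(*b))
go('barL',(25,510),(652,290)); go('barR',(462,508),(762,150))
go('barL',(462,508),(652,290)); go('barR',(25,510),(762,150))
for y in (430,440,450): go('tip%d'%y,(237,y),(652,405))
go('ringhinge?',(238,206),(545,367))
```

```text
barL [ 0.45934423 -0.30679504  0.15611378] tool [-0.00103526 -0.03112861  0.09428622] res [10.19526296 12.20340751] [-6.7694292   1.08212807]
barR [ 0.50313586 -0.24432682  0.14910598] tool [-0.00064003  0.04515919  0.10129402] res [9.09475542 9.18569611] [-4.96100768  1.88505385]
barL [ 0.49064131 -0.25267307  0.10124432] tool [0.00472741 0.03112479 0.14915568] res [-16.73823519 -13.87847513] [ 9.19489232 -4.2903433 ]
barR [ 0.47303436 -0.29410406  0.20501664] tool [-0.00486574 -0.0128582   0.04538336] res [32.3473795  44.51435538] [-19.94458438   2.41873875]
tip430 [ 0.47409189 -0.28202836  0.06280452] tool [ 0.00125435 -0.00239467  0.18759548] res [-0.38651482 -0.41884748] [ 0.29040257 -0.07110837]
tip440 [ 0.47481278 -0.28324051  0.06481599] tool [-3.47170446e-05 -2.96674700e-03  1.85584009e-01] res [-1.01647148 -1.08995554] [ 0.75679571 -0.19118751]
tip450 [ 0.4755234  -0.28444645  0.06683589] tool [-0.00131183 -0.00353969  0.18356411] res [-1.65334167 -1.75460565] [ 1.21987587 -0.31759607]
ringhinge? [ 0.43475345 -0.25263131  0.04642304] tool [ 0.05034786 -0.00115878  0.20397696] res [0.7033593  0.87693442] [-0.56332608  0.06521428]
```

Run:
```python
from plan import *
import json
c=json.load(open('w4.json'));S=imaging.get_calibration('side'); Rt=down(2.525); tcp=np.array([.4765,-.2808,.2504])
f=lambda x,y:(256+x/4,113+y/4); s=lambda x,y:(292+(x-480)/5,286+y/5)
def go(n,a,b):
    q=tri([(c,*f(*a)),(S,*s(*b))]); print(n,np.round(q,4),'tool',np.round(Rt.inv().apply(q-tcp),4),'res',proj(c,q)-f(*a),proj(S,q)-s(*b))
go('barL',(22,510),(582,262)); go('post',(237,206),(545,350))
# expected side pixels for pliers features with drop dz
for dz in (0,.01,.015):
  for n,v in [('barL+x',[.0145,-.035,.076+dz]),('barL-x',[-.0145,-.035,.076+dz]),('barR-x',[-.0145,.035,.076+dz]),('rollL',[0,-.028,.006+dz]),('rollR',[0,.028,.006+dz]),('spool L',[0,-.0075,.171+dz])]:
    q=tcp+Rt.apply(v); print(dz,n,'side',((proj(S,q)-[292,286])*5+[480,0]).round(),'wrist',((proj(c,q)-[256,113])*4).round())
```

```text
barL [ 0.447  -0.3037  0.1693] tool [ 0.0108 -0.0358  0.0811] res [0.85242312 0.95350815] [-0.51490978  0.09163759]
post [ 0.4345 -0.2523  0.0561] tool [ 0.0508 -0.0011  0.1943] res [0.98584378 1.23305524] [-0.77536268  0.08818677]
0 barL+x side [571. 245.] wrist [ 25. 501.]
0 barL-x side [648. 286.] wrist [ 32. 671.]
0 barR-x side [761. 145.] wrist [458. 671.]
0 rollL side [625.  98.] wrist [  4. 779.]
0 rollR side [721. -11.] wrist [483. 779.]
0 spool L side [650. 388.] wrist [212. 450.]
0.01 barL+x side [571. 266.] wrist [ 34. 485.]
0.01 barL-x side [648. 306.] wrist [ 40. 649.]
0.01 barR-x side [759. 165.] wrist [450. 649.]
0.01 rollL side [624. 121.] wrist [ 17. 743.]
0.01 rollR side [720.  12.] wrist [471. 743.]
0.01 spool L side [649. 405.] wrist [213. 440.]
0.015 barL+x side [571. 276.] wrist [ 38. 477.]
0.015 barL-x side [647. 316.] wrist [ 44. 638.]
0.015 barR-x side [759. 175.] wrist [446. 638.]
0.015 rollL side [624. 133.] wrist [ 22. 727.]
0.015 rollR side [719.  23.] wrist [465. 727.]
0.015 spool L side [649. 414.] wrist [213. 435.]
```

>>> {"op": "drive_tool", "data": {"series": [[0.067,[0.004,0,0],[0,0,0]],[0.067,[0.004,0,0.01],[0,0,0]],[0.067,[0.004,0,0.02],[0,0,0]],[0.067,[0.004,0,0.029],[0,0,0]],[0.067,[0.004,0,0.029],[0,0,0]]]}}

```text
time: 9.48
tool_pos: [0.4724, -0.279, 0.2188]
ee_rot: [-3.142, -0.003, 2.524]
wrist_force: [0.2, -0.0, -0.6]
width: 0.0669
finger_force: 10.9
```

Run:
```python
from plan import *
import json
o=robot.get_obs();print(o['tool_pos'],o['ee_rot'],o['wrist_force'],o['finger_force'])
c=snap('wrist','w5.png'); json.dump({k:np.array(v).tolist() for k,v in c.items()},open('w5.json','w'))
u,v=proj(c,[.4697,-.2787,.053]).astype(int); print(u,v)
a=cv2.imread('pics/w5.png'); 
t=tile(a,u-50,v-80,100,150,400,600)
s=imaging.snapshot('side')[:,:,::-1].copy()
cv2.imwrite('pics/raw_s5.png',s)
cv2.imwrite('pics/m5.png',np.hstack([t,tile(s,284,325,80,120,400,600)]))
```

```text
[ 0.47236404 -0.27895102  0.21877557] [-3.14157581e+00 -2.97238718e-03  2.52368487e+00] [ 0.22458837 -0.03587562 -0.55584226] 10.854095444083214
315 225
```

View pics/m5.png

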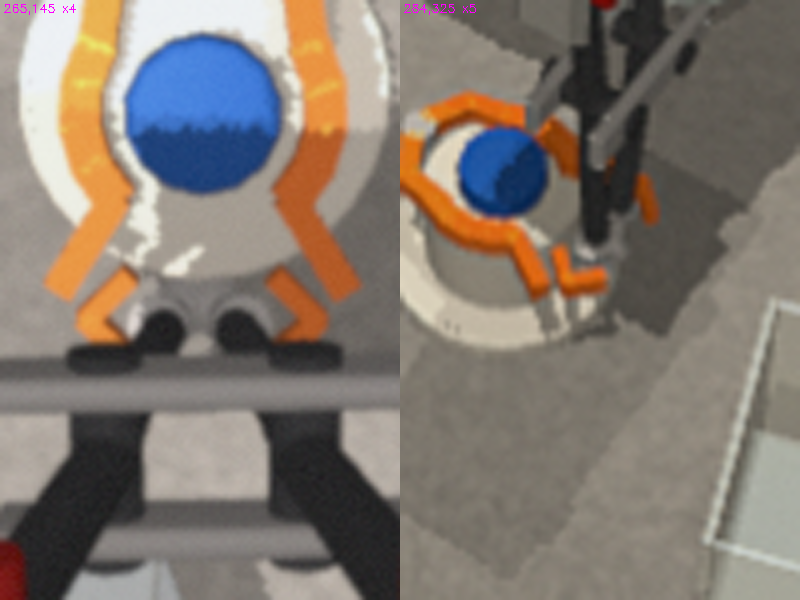

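>>> {"op": "drive_tool", "data": {"series": [[0.055,[0,0,-0.001],[0,0,0]],[0.05,[0,0,-0.001],[0,0,0]],[0.046,[0.001,0,-0.001],[0,0,0]],[0.042,[0.002,0,-0.001],[0,0,0]],[0.038,[0.002,0,-0.001],[0,0,0]]]}}

```text
time: 10.2
tool_pos: [0.4713, -0.2784, 0.2218]
ee_rot: [-3.141, 0.001, 2.524]
wrist_force: [-0.3, -1.8, 0.4]
width: 0.039
finger_force: 23.7
```

>>> {"op": "drive_tool", "data": {"series": [[0.034,[0.001,0,0],[0,0,0]],[0.03,[0.001,0,0],[0,0,0]],[0.026,[0.002,0,0],[0,0,0]],[0.022,[0.002,0,0],[0,0,0]],[0.022,[0.002,0,0],[0,0,0]]]}}

```text
time: 10.82
tool_pos: [0.4697, -0.2768, 0.2213]
ee_rot: [3.141, -0.0, 2.524]
wrist_force: [1.2, -0.6, -2.1]
width: 0.0273
finger_force: 29.5
```

>>> {"op": "drive_tool", "data": {"series": [[0.022,[0,0,0],[0,0,0]],[0.022,[0,0,0],[0,0,0]],[0.022,[0,0,-0.005],[0,0,0]],[0.022,[0,0,-0.01],[0,0,0]],[0.022,[0,0,-0.01],[0,0,0]]]}}

```text
time: 11.45
tool_pos: [0.47, -0.2771, 0.2324]
ee_rot: [3.142, 0.002, 2.524]
wrist_force: [0.5, 0.4, -1.7]
width: 0.0272
finger_force: 29.5
```

Run:
```python
from plan import *
import json
o=robot.get_obs();print(o['tool_pos'],o['ee_rot'],o['wrist_force'],o['finger_force'])
c=snap('wrist','w6.png'); json.dump({k:np.array(v).tolist() for k,v in c.items()},open('w6.json','w'))
a=cv2.imread('pics/w6.png'); 
t=tile(a,235,125,160,170,480,510)
s=imaging.snapshot('side')[:,:,::-1].copy()
cv2.imwrite('pics/raw_s6.png',s)
cv2.imwrite('pics/m6.png',np.hstack([t,tile(s,284,315,80,127,320,510)]))
```

```text
[ 0.47002531 -0.27711912  0.23235578] [3.14153873e+00 1.56383705e-03 2.52391560e+00] [ 0.5296595   0.3956037  -1.68070418] 29.48027417063713
```

View pics/m6.png

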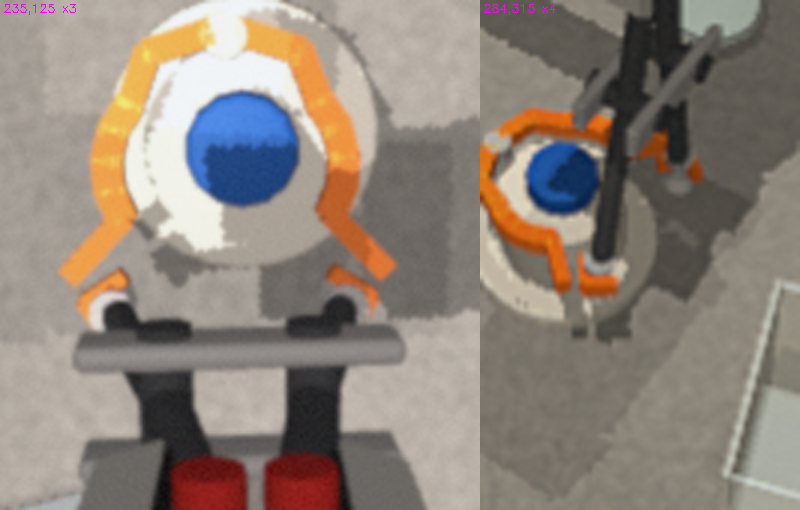

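>>> {"op": "drive_tool", "data": {"series": [[0.022,[0,0,-0.01],[0,0,0]],[0.022,[0,0,-0.025],[0,0,0]],[0.022,[0,0,-0.045],[0,0,0]],[0.022,[0,0,-0.07],[0,0,0]],[0.022,[0,0,-0.1],[0,0,0]]]}}

```text
time: 12.18
tool_pos: [0.4696, -0.2769, 0.3332]
ee_rot: [-3.142, 0.001, 2.524]
wrist_force: [0.1, 0.3, -1.8]
width: 0.0271
finger_force: 29.5
```

>>> {"op": "drive_tool", "data": {"series": [[0.022,[0,0,-0.03],[0,0,0]],[0.022,[0,0,-0.06],[0,0,0]],[0.022,[0,0,-0.08],[0,0,0]],[0.022,[0,0,-0.08],[0,0,0]]]}}

```text
time: 12.68
tool_pos: [0.47, -0.2772, 0.4148]
ee_rot: [-3.141, 0.006, 2.524]
wrist_force: [-0.1, -1.4, -1.3]
width: 0.0268
finger_force: 29.5
```

```bash
cat > fit.py <<'E'
from h import *
from scipy.optimize import minimize
SS=4
def axis(az): return np.array([np.sin(np.pi/6)*np.cos(az),np.sin(np.pi/6)*np.sin(az),np.cos(np.pi/6)])
def circ(o,a,z,r,n=60):
    u=np.cross(a,[0,0,1.]);u/=np.linalg.norm(u);w=np.cross(a,u);t=np.linspace(0,2*np.pi,n,endpoint=False)[:,None]
    return o+a*z+r*(np.cos(t)*u+np.sin(t)*w)
def green(c,img,box):
    h=cv2.cvtColor(img,cv2.COLOR_BGR2HSV); m=cv2.inRange(h,(45,90,40),(85,255,255)); k=np.zeros_like(m); x0,y0,x1,y1=box;k[y0:y1,x0:x1]=m[y0:y1,x0:x1]
    return k
def render(c,par,box):
    o=np.array([par[0],par[1],.13]);a=axis(par[2]);x0,y0,x1,y1=box
    im=np.zeros(((y1-y0)*SS,(x1-x0)*SS),np.uint8)
    def hull(cs,val):
        p=np.array([proj(c,q) for C in cs for q in C]); p=(p-[x0,y0]+.5)*SS
        cv2.fillConvexPoly(im,cv2.convexHull((p*16).astype(np.int32)),val,shift=4)
    hull([circ(o,a,-.028,.06),circ(o,a,-.020,.06)],255)
    hull([circ(o,a,-.020,.03),circ(o,a,-.006,.03)],0); hull([circ(o,a,.006,.025),circ(o,a,.026,.025)],0)
    return cv2.resize(im,(x1-x0,y1-y0),interpolation=cv2.INTER_AREA)/255.
def fit(views,p0):
    # views: (calib,img,box[,mask ignore])
    G=[]
    for c,img,box in views:
        x0,y0,x1,y1=box; g=green(c,img,box)[y0:y1,x0:x1]; k=max(3,int((x1-x0)*.08)|1)
        big=cv2.resize(g,None,fx=1,fy=1); g=cv2.morphologyEx(g,cv2.MORPH_CLOSE,np.ones((k,k),np.uint8)); G.append(g/255.)
    f=lambda p:sum(np.abs(render(c,p,b)-g).sum()/g.sum() for (c,_,b),g in zip(views,G))
    best=min(((f([p0[0],p0[1],az]),az) for az in np.arange(-np.pi,np.pi,.2)))
    r=minimize(f,[p0[0],p0[1],best[1]],method='Nelder-Mead',options=dict(initial_simplex=np.array([[p0[0],p0[1],best[1]],[p0[0]+.01,p0[1],best[1]],[p0[0],p0[1]+.01,best[1]],[p0[0],p0[1],best[1]+.2]]),xatol=1e-5,fatol=1e-5))
    return r.x,r.fun
E
python3 - <<'E'
from fit import *
o=robot.get_obs();print(o['tool_pos'],o['width'],o['finger_force'],o['wrist_force'])
T=imaging.get_calibration('top');S=imaging.get_calibration('side')
V=[(T,cv2.imread('pics/top1.png'),(225,145,320,240)),(S,cv2.imread('pics/side1.png'),(335,180,420,265))]
for v in ([V[0]],[V[1]],V): print(fit(v,[.6,.125]))
# orange ring check
im=imaging.snapshot('wrist')[:,:,::-1].copy();cv2.imwrite('pics/w7.png',im)
m=cv2.inRange(cv2.cvtColor(im,cv2.COLOR_BGR2HSV),(5,120,80),(20,255,255));ys,xs=np.nonzero(m);print(len(xs),xs.min(),xs.max(),ys.min(),ys.max())
im=cv2.imread('pics/w6.png')
m=cv2.inRange(cv2.cvtColor(im,cv2.COLOR_BGR2HSV),(5,120,80),(20,255,255));ys,xs=np.nonzero(m);print(len(xs),xs.min(),xs.max(),ys.min(),ys.max())
E
```

```text
[ 0.47000434 -0.2771904   0.41475563] 0.026784875869698178 29.49283529073 [-0.06036189 -1.41772346 -1.33115672]
(array([ 0.59866006,  0.13078792, -3.51335437]), np.float64(0.07982019430615303))
(array([0.59800158, 0.12803327, 2.75019089]), np.float64(0.14095822676896846))
(array([0.5987125 , 0.13014345, 2.7535892 ]), np.float64(0.24130503572226647))
10386 102 572 46 469
9848 102 639 1 469
```

```bash
cat > toolpt.py <<'E'
from h import *
def tp(c,tcp,Rt,u,v,zt):
    o,w=ray(c,u,v); o=Rt.inv().apply(o-tcp);w=Rt.inv().apply(w); return o+w*(zt-o[2])/w[2]
def Rspin(az):
    s,cc=np.sin(np.pi/6),np.cos(np.pi/6); x=np.array([cc*np.cos(az),cc*np.sin(az),-s]); z=-np.array([s*np.cos(az),s*np.sin(az),cc])
    return R.from_matrix(np.c_[x,np.cross(z,x),z])
E
python3 - <<'E'
from toolpt import *; from plan import *
import json
c=json.load(open('w6.json'));tcp=np.array([.47002531,-.27711912,.23235578]);Rt=R.from_euler('xyz',[3.14153873,.00156,2.52391560])
f=lambda x,y:(235+x/3,125+y/3); zt=.166
P={n:tp(c,tcp,Rt,*f(*q),zt)*1000 for n,q in dict(hinge=(227,36),nl=(80,308),nr=(380,296),armLin=(124,155),armRin=(330,150),lugLtop=(122,215),lugRtop=(330,208)).items()}
for n in P: print(n,P[n].round(1))
az=2.755; R1=Rspin(az); a=-R1.apply([0,0,1]); o=np.array([.5985,.130,.13])
ringT=np.array([.041,-.002,.170])   # ring centre in tool
def tcpfor(z): return o+a*z-R1.apply(ringT)
for z in (.08,.05,-.002): print(z,tcpfor(z))
# path: first vertical high move then tilt
p1=tcpfor(.09); ob=robot.get_obs(); print(p1)
plan(p1,R1,5)
print(R1.as_euler('xyz'))
E
```

```text
hinge [ 76.6  -5.6 166. ]
nl [ -0.6 -49.1 166. ]
nr [  3.   38.8 166. ]
armLin [ 44.  -34.9 166. ]
armRin [ 45.4  23.4 166. ]
lugLtop [ 26.9 -35.9 166. ]
lugRtop [ 28.9  23.7 166. ]
0.08 [0.51636577 0.16559435 0.36700635]
0.05 [0.53025876 0.15993883 0.34102559]
-0.002 [0.55433993 0.15013593 0.29599227]
[0.51173477 0.16747953 0.3756666 ]
0 shift [0.0447, 0.0773, 0.0073] rot [-0.0122, -0.1037, -0.0451]
1 shift [0.0417, 0.0792, 0.0038] rot [-0.0122, -0.1037, -0.0451]
2 shift [0.0383, 0.081, 0.0006] rot [-0.0122, -0.1037, -0.0451]
3 shift [0.0346, 0.0827, -0.0022] rot [-0.0122, -0.1037, -0.0451]
4 shift [0.0304, 0.0842, -0.0045] rot [-0.0122, -0.1037, -0.0451]
[3.14159265 0.52359878 2.755     ]
```

```bash
cat > goal.py <<'E'
from toolpt import *; from plan import *
AZ=2.755;O=np.array([.5985,.130,.13]);TH=-.035
R1=Rspin(AZ)*R.from_rotvec([TH,0,0]); A=-Rspin(AZ).apply([0,0,1]); RT=np.array([.039,-.0055,.168])
def tcpfor(z,rt=RT): return O+A*z-R1.apply(rt)
E
python3 - <<'E'
from goal import *
plan(tcpfor(.07),R1,3); print(tcpfor(.07))
E
```

```text
0 shift [0.0713, 0.1288, 0.0188] rot [-0.0317, -0.1715, -0.0783]
1 shift [0.0636, 0.1336, 0.0114] rot [-0.0317, -0.1715, -0.0783]
2 shift [0.0544, 0.138, 0.0056] rot [-0.0317, -0.1715, -0.0783]
[0.5193791  0.16179571 0.35569162]
```

>>> {"op": "drive_tool", "data": {"series": [[0.022,[0.018,0.033,0],[-0.008,-0.043,-0.02]],[0.022,[0.036,0.064,0.005],[-0.016,-0.086,-0.039]],[0.022,[0.054,0.097,0.012],[-0.024,-0.129,-0.059]],[0.022,[0.071,0.129,0.019],[-0.032,-0.172,-0.078]]]}}

```text
time: 13.22
tool_pos: [0.486, -0.1294, 0.3908]
ee_rot: [3.116, 0.172, 2.6]
wrist_force: [0.9, -0.4, -1.2]
width: 0.0265
finger_force: 29.5
```

>>> {"op": "drive_tool", "data": {"series": [[0.022,[0.016,0.034,0.003],[-0.008,-0.043,-0.02]],[0.022,[0.032,0.067,0.006],[-0.016,-0.086,-0.039]],[0.022,[0.048,0.1,0.009],[-0.024,-0.129,-0.059]],[0.022,[0.064,0.134,0.011],[-0.032,-0.172,-0.078]]]}}

```text
time: 13.72
tool_pos: [0.502, 0.0173, 0.372]
ee_rot: [3.104, 0.346, 2.676]
wrist_force: [0.4, 0.3, -2.2]
width: 0.0264
finger_force: 29.5
```

>>> {"op": "drive_tool", "data": {"series": [[0.022,[0.014,0.034,0.001],[-0.008,-0.043,-0.02]],[0.022,[0.027,0.069,0.003],[-0.016,-0.086,-0.039]],[0.022,[0.041,0.104,0.005],[-0.024,-0.129,-0.059]],[0.022,[0.054,0.138,0.006],[-0.032,-0.172,-0.078]],[0.022,[0.054,0.138,0.006],[-0.032,-0.172,-0.078]]]}}

```text
time: 14.35
tool_pos: [0.5183, 0.1646, 0.3513]
ee_rot: [3.109, 0.517, 2.76]
wrist_force: [-0.6, -0.2, -1.7]
width: 0.0267
finger_force: 29.5
```

Run:
```python
from goal import *; from fit import fit,circ,green
import json
o=robot.get_obs();print(o['time'],o['tool_pos'],o['ee_rot'],o['width'],o['wrist_force'],o['joint_positions'].round(2))
plan(tcpfor(.07),R1,1)
c=snap('wrist','w8.png'); c={k:np.array(v).tolist() for k,v in c.items()};c['tcp']=o['tool_pos'].tolist();c['rpy']=o['ee_rot'].tolist(); json.dump(c,open('w8.json','w'))
im=cv2.imread('pics/w8.png')
h=cv2.cvtColor(im,cv2.COLOR_BGR2HSV)
m=cv2.inRange(h,(5,120,80),(20,255,255)); n,l,st,ce=cv2.connectedComponentsWithStats(m)
for i in range(1,n):
    if st[i,4]>200: print('orange',st[i],ce[i].round(1))
g=cv2.inRange(h,(45,90,40),(85,255,255)); n,l,st,ce=cv2.connectedComponentsWithStats(g)
for i in range(1,n):
    if st[i,4]>100: print('green',st[i],ce[i].round(1))
for n_,z,r in (('disc',-.02,.06),('land',.026,.025)):
    p=np.array([proj(c,q) for q in circ(O,A,z,r)]); print(n_,p.min(0).round(1),p.max(0).round(1))
print('ringpred',proj(c,o['tool_pos']+R.from_euler('xyz',o['ee_rot']).apply(RT)))
```

```text
14.35 [0.51833854 0.1645974  0.35132226] [3.1087005  0.51736037 2.7601777 ] 0.02669783264855576 [-0.55420968 -0.16080951 -1.67058211] [ 0.4  -0.2   1.49 -0.33  1.45 -0.83]
0 shift [-0.0039, -0.0021, -0.0029] rot [0.0005, -0.0064, 0.0043]
orange [ 255  122   50   91 1046] [276.4 163.5]
orange [ 313  122   54   89 1059] [342.5 161.8]
orange [216 259  42  26 587] [237.3 268.5]
orange [241 354  16  75 635] [246.9 391.9]
orange [381 354  16  75 647] [390.1 392.2]
orange [ 101  447  417   23 6292] [332.8 460.9]
green [255 119  51  59 495] [268.7 149.3]
green [313 119  51  53 386] [348.2 145.8]
green [ 267  134   88   95 2542] [311.  189.2]
green [352 174  12  22 155] [358.2 183.6]
green [256 182  13  16 138] [261.6 188.3]
green [ 482  232  137   79 6286] [548.7 271.9]
green [ 56 241  21  18 305] [ 66.2 249.2]
green [443 257  26  24 474] [455.6 268.3]
green [105 348  42  22 490] [125.6 359.2]
disc [252.  119.8] [362.3 230.9]
land [282.  155.8] [333.6 207.6]
ringpred [310.72966874 181.81659732]
```

>>> {"op": "drive_tool", "data": {"series": [[0.022,[-0.004,-0.003,0.008],[0,-0.006,0.004]],[0.022,[-0.004,-0.003,0.016],[0,-0.006,0.004]],[0.022,[-0.004,-0.003,0.025],[0,-0.006,0.004]],[0.022,[-0.004,-0.003,0.025],[0,-0.006,0.004]]]}}

```text
time: 14.9
tool_pos: [0.5339, 0.1534, 0.3335]
ee_rot: [3.104, 0.526, 2.748]
wrist_force: [-0.0, -0.2, -1.8]
width: 0.0266
finger_force: 29.6
```

Run:
```python
from goal import *; from fit import circ
import json
o=robot.get_obs();print(o['time'],o['tool_pos'],o['ee_rot'],o['width'],o['wrist_force'])
plan(tcpfor(.042),R1,1)
c=snap('wrist','w9.png'); c={k:np.array(v).tolist() for k,v in c.items()};c['tcp']=o['tool_pos'].tolist();c['rpy']=o['ee_rot'].tolist(); json.dump(c,open('w9.json','w'))
S=imaging.get_calibration('side'); s=imaging.snapshot('side')[:,:,::-1].copy(); cv2.imwrite('pics/s9.png',s)
im=cv2.imread('pics/w9.png')
p=np.array([proj(c,q) for q in circ(O,A,.026,.025)]); print(p.min(0),p.max(0))
su,sv=proj(S,O+A*.03).astype(int);print(su,sv)
cv2.imwrite('pics/m9.png',np.hstack([tile(im,250,110,130,156,500,600),tile(s,su-35,sv-50,60,120,300,600)]))
```

```text
14.9 [0.53393655 0.15336086 0.33349981] [3.10419068 0.52626034 2.74803993] 0.026575242490096143 [-0.02904718 -0.21894707 -1.79626559]
0 shift [0.0034, 0.0023, 0.0005] rot [-0.0011, 0.0029, -0.0059]
[285.03179295 146.79516712] [340.67472047 202.84119491]
364 194
```

View pics/m9.png

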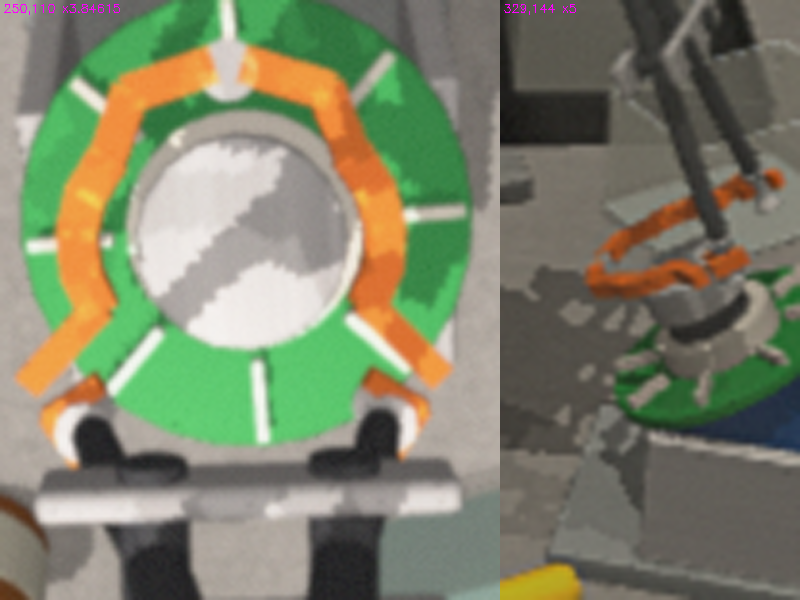

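```bash
cat > rel.py <<'E'
from goal import *
import json
def rel(fn,f,hinge,nl,nr,aL,aR,land,zr=.164,zl=.184):
    c=json.load(open(fn));tcp=np.array(c['tcp']);Rt=R.from_euler('xyz',c['rpy'])
    q=lambda p,z:tp(c,tcp,Rt,*f(*p),z)*1000
    h,l,r,al,ar=[q(p,zr) for p in (hinge,nl,nr,aL,aR)]
    print('hinge',h.round(1),'notches',l.round(1),r.round(1),'arms',al.round(1),ar.round(1))
    L=q(land,zl); a=Rt.inv().apply(A); print('land',L.round(1),'axis in tool',a.round(4))
    Lr=L+a/a[2]*(zr*1000+4-zl*1000); print('axis at ring plane',Lr.round(1))
    print('pred spindle pt', (Rt.inv().apply(O+A*.026-tcp)*1000).round(1))
E
python3 - <<'E'
from rel import *
f=lambda x,y:(250+x/3.846,110+y/3.846)
rel('w9.json',f,(228,68),(45,420),(430,408),(103,235),(362,235),(244,243))
rel('w9.json',f,(228,68),(45,420),(430,408),(103,215),(359,215),(352,243))
E
```

```text
hinge [ 83.7  -6.3 164. ] notches [  7.1 -48.3 164. ] [  9.8  38.8 164. ] arms [ 48.5 -33.9 164. ] [ 48.5  22.8 164. ]
land [ 44.8  -3.3 184. ] axis in tool [-0.0027  0.0339 -0.9994]
axis at ring plane [ 44.8  -2.8 168. ]
pred spindle pt [ 42.8  -3.8 184.4]
hinge [ 83.7  -6.3 164. ] notches [  7.1 -48.3 164. ] [  9.8  38.8 164. ] arms [ 52.8 -33.8 164. ] [ 52.8  22.  164. ]
land [ 44.8  21.8 184. ] axis in tool [-0.0027  0.0339 -0.9994]
axis at ring plane [ 44.8  22.4 168. ]
pred spindle pt [ 42.8  -3.8 184.4]
```

>>> {"op": "drive_tool", "data": {"series": [[0.022,[0.002,0.001,-0.001],[0,-0.015,0]],[0.022,[0.004,0.003,-0.001],[0,-0.03,0]],[0.022,[0.004,0.003,-0.001],[0,-0.03,0]],[0.022,[0.004,0.003,-0.001],[0,-0.03,0]]]}}

```text
time: 15.5
tool_pos: [0.5312, 0.1588, 0.3342]
ee_rot: [3.101, 0.559, 2.748]
wrist_force: [1.1, -0.1, -1.6]
width: 0.0266
finger_force: 29.6
```

```bash
cat > chk.py <<'E'
from rel import *
def check(name,zl):
    o=robot.get_obs();print(o['time'],'F',o['wrist_force'].round(1),'w',round(o['width'],4))
    c=snap('wrist',name+'.png'); c={k:np.array(v).tolist() for k,v in c.items()};c['tcp']=o['tool_pos'].tolist();c['rpy']=o['ee_rot'].tolist(); json.dump(c,open(name+'.json','w'))
    ana(name,zl)
def ana(name,zl):
    c=json.load(open(name+'.json'));tcp=np.array(c['tcp']);Rt=R.from_euler('xyz',c['rpy'])
    im=cv2.imread('pics/raw_'+name+'.png') if False else cv2.imread('pics/'+name+'.png')
    h=cv2.cvtColor(im,cv2.COLOR_BGR2HSV); m=cv2.inRange(h,(5,120,80),(20,255,255))
    n,l,st,ce=cv2.connectedComponentsWithStats(m)
    q=lambda u,v,z:(tp(c,tcp,Rt,u,v,z)*1000).round(1)
    for i in range(1,n):
        if st[i,4]>600 and st[i,1]<200 and 240<ce[i][0]<380: print('arm bbox',st[i],ce[i].round(1))
    # inner edges per row, and land: non-green non-orange span between
    g=cv2.inRange(h,(40,70,30),(90,255,255))
    for v in range(150,201,10):
        r=m[v,225:400]; xs=np.nonzero(r)[0]+225; L=xs[xs<310].max() if (xs<310).any() else 0; Rr=xs[xs>310].min() if (xs>310).any() else 0
        seg=np.nonzero((g[v,L+1:Rr]==0))[0]+L+1
        ed=h[v,L-2:Rr+3,1]
        print(v,'inner',L,Rr,'tool y',q(L+1,v,.164)[1],q(Rr,v,.164)[1],'nongreen',seg.min(),seg.max())
    w=((h[:,:,1]<45)).astype(np.uint8)*255
    a=-Rt.inv().apply(A)
    print('predicted land ctr tool',(Rt.inv().apply(O+A*.026-tcp)*1000).round(1),'axis',a.round(3))
E
python3 - <<'E'
from chk import *
ana('w9',.184); check('w10',.184)
E
```

```text
arm bbox [ 254  122   52   91 1062] [276.7 163. ]
arm bbox [ 312  122   55   89 1064] [341.9 160.9]
150 inner 283 336 tool y -27.4 15.7 nongreen 289 335
160 inner 278 342 tool y -31.8 20.8 nongreen 279 341
170 inner 275 345 tool y -34.6 23.5 nongreen 276 344
180 inner 276 343 tool y -34.0 21.9 nongreen 277 342
190 inner 278 342 tool y -32.5 21.2 nongreen 279 341
200 inner 270 352 tool y -39.6 29.9 nongreen 271 351
predicted land ctr tool [ 42.8  -3.8 184.4] axis [ 0.003 -0.034  0.999]
15.5 F [ 1.1 -0.1 -1.6] w 0.0266
arm bbox [ 254  123   52   90 1072] [276.6 163.1]
arm bbox [ 312  122   55   89 1076] [341.9 161. ]
150 inner 283 336 tool y -27.4 15.7 nongreen 284 335
160 inner 278 341 tool y -31.8 20.0 nongreen 279 338
170 inner 275 345 tool y -34.6 23.5 nongreen 279 344
180 inner 276 343 tool y -34.0 21.9 nongreen 277 336
190 inner 278 342 tool y -32.5 21.2 nongreen 279 341
200 inner 270 352 tool y -39.6 30.0 nongreen 271 351
predicted land ctr tool [ 45.3  -8.3 185.8] axis [ 0.035 -0.036  0.999]
```

```bash
cat > land.py <<'E'
from chk import *; from fit import circ
def landfit(name,ringc=(45.7,-5.6,168)):
    c=json.load(open(name+'.json'));tcp=np.array(c['tcp']);Rt=R.from_euler('xyz',c['rpy'])
    im=cv2.imread('pics/'+name+'.png').astype(np.float32); im=cv2.GaussianBlur(im,(0,0),.8)
    u=np.cross(A,[0,0,1.]);u/=np.linalg.norm(u);w=np.cross(A,u)
    h=cv2.cvtColor(im.astype(np.uint8),cv2.COLOR_BGR2HSV); org=cv2.dilate(cv2.inRange(h,(3,100,60),(22,255,255)),np.ones((5,5)))
    def samp(C):
        p=np.array([proj(c,q) for q in C],np.float32); return np.stack([cv2.remap(im[:,:,k],p[:,:1],p[:,1:],1) for k in range(3)],-1)[:,0],p
    best=[]
    for a in np.arange(-5,5.1,.5):
        for b in np.arange(-5,5.1,.5):
            o=O+(a*u+b*w)/1000
            i,_=samp(circ(o,A,.026,.0238,90)); e,p=samp(circ(o,A,.026,.0262,90))
            ok=org[p[:,1].astype(int),p[:,0].astype(int)]==0
            d=np.abs(i-e).sum(1); best.append((np.minimum(d,80)[ok].mean(),a,b))
    best.sort(reverse=True); print(name,[tuple(np.round(x,1)) for x in best[:4]])
    k=np.array(best[:6]); wt=k[:,0]-k[:,0].min()+1; a,b=(k[:,1:]*wt[:,None]).sum(0)/wt.sum()
    o=O+(a*u+b*w)/1000; ax=-Rt.inv().apply(A); L=Rt.inv().apply(o+A*.026-tcp)*1000
    at=L+ax/ax[2]*(ringc[2]-L[2]); print('land',L.round(1),'axis@ring',at.round(1),'needed',(at-np.array(ringc)).round(1),'gap ring above land end',round(L[2]-ringc[2],1))
E
python3 - <<'E'
from land import *
landfit('w8');landfit('w9');landfit('w10')
o=robot.get_obs();print(o['tool_pos'],json.load(open('w10.json'))['tcp'])
E
```

```text
w8 [(np.float64(70.2), np.float64(3.0), np.float64(1.5)), (np.float64(70.2), np.float64(2.5), np.float64(1.5)), (np.float64(69.5), np.float64(3.5), np.float64(1.5)), (np.float64(69.2), np.float64(3.0), np.float64(2.0))]
land [ 35.2  -6.6 209.4] axis@ring [ 35.5  -5.1 168. ] needed [-10.2   0.5   0. ] gap ring above land end 41.4
w9 [(np.float64(76.0), np.float64(1.0), np.float64(2.5)), (np.float64(75.7), np.float64(1.5), np.float64(2.5)), (np.float64(75.6), np.float64(1.0), np.float64(3.0)), (np.float64(75.1), np.float64(1.5), np.float64(3.0))]
land [ 45.4  -2.7 184.4] axis@ring [ 45.3  -2.1 168. ] needed [-0.4  3.5  0. ] gap ring above land end 16.4
w10 [(np.float64(74.2), np.float64(0.0), np.float64(1.5)), (np.float64(73.6), np.float64(0.5), np.float64(1.5)), (np.float64(73.5), np.float64(-0.5), np.float64(2.0)), (np.float64(73.2), np.float64(0.5), np.float64(1.0))]
land [ 46.8  -8.3 185.7] axis@ring [ 46.2  -7.7 168. ] needed [ 0.5 -2.1  0. ] gap ring above land end 17.7
[0.53131637 0.15870051 0.33421453] [0.5312392475214189, 0.15878480280070142, 0.334196489695602]
```

>>> {"op": "drive_tool", "data": {"series": [[0.022,[0.001,-0.002,0.003],[0,0,0]],[0.022,[0.001,-0.002,0.003],[0,0,0]],[0.022,[0.001,-0.002,0.003],[0,0,0]]]}}

```text
time: 15.92
tool_pos: [0.5314, 0.1564, 0.3308]
ee_rot: [3.102, 0.558, 2.747]
wrist_force: [0.1, 0.1, -0.7]
width: 0.0267
finger_force: 29.6
```

Run:
```python
from land import *
check('w11',.18); landfit('w11')
```

```text
15.925 F [ 0.1  0.1 -0.7] w 0.0267
arm bbox [ 254  122   52   91 1087] [276.7 162.9]
arm bbox [ 313  122   54   89 1053] [342.5 161.8]
150 inner 283 336 tool y -27.5 15.7 nongreen 285 335
160 inner 278 341 tool y -31.8 20.0 nongreen 281 340
170 inner 275 344 tool y -34.6 22.6 nongreen 276 342
180 inner 276 343 tool y -34.0 21.9 nongreen 283 339
190 inner 278 343 tool y -32.5 22.1 nongreen 279 342
200 inner 270 352 tool y -39.6 29.9 nongreen 271 351
predicted land ctr tool [ 44.3  -6.  182.5] axis [ 0.035 -0.036  0.999]
w11 [(np.float64(77.0), np.float64(1.5), np.float64(2.5)), (np.float64(76.1), np.float64(1.5), np.float64(2.0)), (np.float64(76.1), np.float64(1.5), np.float64(3.0)), (np.float64(75.8), np.float64(2.0), np.float64(2.0))]
land [ 46.6  -4.4 182.4] axis@ring [ 46.1  -3.9 168. ] needed [0.4 1.7 0. ] gap ring above land end 14.4
```

>>> {"op": "drive_tool", "data": {"series": [[0.022,[0,0.001,0.004],[0,0,0]],[0.022,[0,0.001,0.009],[0,0,0]],[0.022,[0.001,0,0.014],[0,0,0]],[0.022,[0.001,0,0.018],[0,0,0]],[0.022,[0.001,0,0.018],[0,0,0]]]}}

```text
time: 16.6
tool_pos: [0.5396, 0.1537, 0.3145]
ee_rot: [3.102, 0.557, 2.747]
wrist_force: [0.3, 0.0, -2.0]
width: 0.0267
finger_force: 29.6
```

Run:
```python
from land import *
check('w12',.18); landfit('w12')
```

```text
16.6 F [ 0.3  0.  -2. ] w 0.0267
arm bbox [ 254  123   49   90 1045] [275.9 164. ]
arm bbox [ 314  122   53   89 1079] [342.7 162.3]
150 inner 283 336 tool y -27.5 15.7 nongreen 285 335
160 inner 278 342 tool y -31.8 20.8 nongreen 279 341
170 inner 275 344 tool y -34.6 22.6 nongreen 276 343
180 inner 276 343 tool y -34.0 21.9 nongreen 277 342
190 inner 278 342 tool y -32.5 21.2 nongreen 279 336
200 inner 270 351 tool y -39.6 29.1 nongreen 271 350
predicted land ctr tool [ 42.8  -5.8 164. ] axis [ 0.034 -0.035  0.999]
w12 [(np.float64(76.7), np.float64(1.5), np.float64(2.5)), (np.float64(76.3), np.float64(1.0), np.float64(2.5)), (np.float64(75.8), np.float64(0.0), np.float64(3.5)), (np.float64(75.7), np.float64(1.5), np.float64(3.0))]
land [ 45.9  -5.1 163.9] axis@ring [ 46.   -5.2 168. ] needed [0.3 0.4 0. ] gap ring above land end -4.1
```

>>> {"op": "drive_tool", "data": {"series": [[0.022,[0,0,0.005],[0,0,0]],[0.022,[0,0,0.01],[0,0,0]],[0.022,[0.001,0,0.015],[0,0,0]],[0.022,[0.001,0,0.019],[0,0,0]],[0.022,[0.001,0,0.019],[0,0,0]]]}}

```text
time: 17.27
tool_pos: [0.5484, 0.1509, 0.298]
ee_rot: [3.102, 0.558, 2.747]
wrist_force: [-0.2, -1.4, -1.9]
width: 0.0269
finger_force: 29.6
```

Run:
```python
from land import *
check('w13',.18); landfit('w13')
```

```text
17.275 F [-0.2 -1.4 -1.9] w 0.0269
arm bbox [ 254  122   52   91 1097] [276.5 163.2]
arm bbox [ 312  122   55   89 1109] [342.4 161.9]
150 inner 283 336 tool y -27.5 15.7 nongreen 284 335
160 inner 278 342 tool y -31.8 20.8 nongreen 279 341
170 inner 275 344 tool y -34.6 22.6 nongreen 276 343
180 inner 276 343 tool y -34.0 21.9 nongreen 277 342
190 inner 278 342 tool y -32.5 21.2 nongreen 279 340
200 inner 271 351 tool y -38.8 29.1 nongreen 272 346
predicted land ctr tool [ 42.1  -5.9 145.2] axis [ 0.034 -0.036  0.999]
w13 [(np.float64(74.6), np.float64(0.5), np.float64(3.5)), (np.float64(73.6), np.float64(0.0), np.float64(3.5)), (np.float64(72.7), np.float64(-0.5), np.float64(3.5)), (np.float64(72.6), np.float64(0.0), np.float64(4.0))]
land [ 45.3  -5.9 145.1] axis@ring [ 46.1  -6.7 168. ] needed [ 0.4 -1.1  0. ] gap ring above land end -22.9
```

>>> {"op": "drive_tool", "data": {"series": [[0.022,[0,0,0.002],[0,0,0]],[0.022,[0,0,0.003],[0,0,0]],[0.022,[0,0,0.004],[0,0,0]],[0.022,[0,0,0.004],[0,0,0]]]}}

```text
time: 17.82
tool_pos: [0.5506, 0.1503, 0.2956]
ee_rot: [3.101, 0.559, 2.747]
wrist_force: [-0.4, -0.4, 0.3]
width: 0.0264
finger_force: 29.7
```

>>> {"op": "drive_tool", "data": {"series": [[0.022,[0,0,0.001],[0,0,0]],[0.022,[0,0,0.001],[0,0,0]]]}}

```text
time: 18.08
tool_pos: [0.5511, 0.1502, 0.2947]
ee_rot: [3.101, 0.559, 2.747]
wrist_force: [-0.9, -0.2, 1.8]
width: 0.0262
finger_force: 29.7
```

Run:
```python
from land import *
check('w14',.18); landfit('w14')
```

```text
18.075 F [-0.9 -0.2  1.8] w 0.0262
arm bbox [ 253  123   49   91 1078] [274.8 164.7]
arm bbox [ 315  122   52   89 1108] [343.2 163.1]
150 inner 281 337 tool y -29.1 16.5 nongreen 282 336
160 inner 277 342 tool y -32.7 20.8 nongreen 278 341
170 inner 274 345 tool y -35.4 23.5 nongreen 275 344
180 inner 275 343 tool y -34.9 21.9 nongreen 276 342
190 inner 278 342 tool y -32.5 21.2 nongreen 279 340
200 inner 271 351 tool y -38.8 29.1 nongreen 272 350
predicted land ctr tool [ 42.7  -6.2 140.8] axis [ 0.035 -0.037  0.999]
w14 [(np.float64(76.5), np.float64(0.0), np.float64(3.5)), (np.float64(74.5), np.float64(0.5), np.float64(3.5)), (np.float64(73.4), np.float64(0.0), np.float64(4.0)), (np.float64(73.3), np.float64(0.0), np.float64(1.5))]
land [ 45.9  -6.3 140.7] axis@ring [ 46.9  -7.3 168. ] needed [ 1.2 -1.7  0. ] gap ring above land end -27.3
```

>>> {"op": "drive_tool", "data": {"series": [[0.032,[0,0,0],[0,0,0]],[0.036,[-0.001,0,0],[0,0,0]],[0.04,[-0.001,0,0],[0,0,0]],[0.044,[-0.002,0,-0.001],[0,0,0]],[0.048,[-0.003,0,-0.001],[0,0,0]]]}}

```text
time: 18.75
tool_pos: [0.5526, 0.1488, 0.2965]
ee_rot: [3.103, 0.558, 2.747]
wrist_force: [-1.6, -1.8, 0.0]
width: 0.0479
finger_force: 14.0
```

>>> {"op": "drive_tool", "data": {"series": [[0.053,[0,0,0],[0,0,0]],[0.058,[0,0,0],[0,0,0]],[0.063,[0,0,0],[0,0,0]],[0.066,[0,0,0],[0,0,0]],[0.066,[0,0,0],[0,0,0]]]}}

```text
time: 19.38
tool_pos: [0.5528, 0.1494, 0.2966]
ee_rot: [3.102, 0.558, 2.747]
wrist_force: [-0.1, 1.2, -0.4]
width: 0.0663
finger_force: 10.9
```

Run:
```python
from land import *
check('w15',.18)
print(robot.get_obs()['finger_force'])
```

```text
19.375 F [-0.1  1.2 -0.4] w 0.0663
arm bbox [309 118  44  96 879] [334.  159.5]
150 inner 286 330 tool y -25.0 10.7 nongreen 287 329
160 inner 280 337 tool y -30.2 16.6 nongreen 281 336
170 inner 277 340 tool y -32.9 19.3 nongreen 278 339
180 inner 277 340 tool y -33.1 19.4 nongreen 278 339
190 inner 281 337 tool y -30.0 16.9 nongreen 282 336
200 inner 289 336 tool y -23.3 16.2 nongreen 290 327
predicted land ctr tool [ 45.2  -6.1 141.5] axis [ 0.035 -0.036  0.999]
10.946731707081199
```

Run:
```python
from land import *
for nm in ('w14','w15'):
    c=json.load(open(nm+'.json'));tcp=np.array(c['tcp']);Rt=R.from_euler('xyz',c['rpy'])
    h=cv2.cvtColor(cv2.imread('pics/%s.png'%nm),cv2.COLOR_BGR2HSV); m=cv2.inRange(h,(5,120,80),(20,255,255))
    for v in list(range(110,236,6)):
        xs=np.nonzero(m[v,225:400])[0]+225
        if len(xs): 
            a,b=tp(c,tcp,Rt,xs.min(),v,.166)*1000,tp(c,tcp,Rt,xs.max(),v,.166)*1000
            print(nm,v,xs.min(),xs.max(),'x',a[0].round(1),'y',a[1].round(1),b[1].round(1),'n',len(xs))
```

```text
w14 122 315 316 x 88.2 y -1.7 -0.9 n 2
w14 128 284 336 x 83.5 y -27.2 15.6 n 36
w14 134 277 340 x 78.7 y -33.1 18.9 n 46
w14 140 276 342 x 73.9 y -34.1 20.7 n 21
w14 146 273 345 x 69.1 y -36.8 23.2 n 23
w14 152 270 349 x 64.2 y -39.4 26.7 n 24
w14 158 267 352 x 59.3 y -42.1 29.3 n 25
w14 164 265 354 x 54.3 y -44.0 31.1 n 23
w14 170 263 355 x 49.3 y -45.8 32.1 n 23
w14 176 264 355 x 44.2 y -45.2 32.2 n 22
w14 182 265 354 x 39.1 y -44.5 31.5 n 25
w14 188 267 352 x 34.0 y -43.0 29.9 n 24
w14 194 265 357 x 28.8 y -44.9 34.3 n 25
w14 200 260 362 x 23.6 y -49.4 38.7 n 24
w14 206 254 366 x 18.4 y -54.8 42.4 n 25
w14 212 257 359 x 13.1 y -52.5 36.4 n 23
w14 218 260 361 x 7.7 y -50.1 38.3 n 7
w14 230 268 268 x -3.1 y -43.4 -43.4 n 1
w15 122 294 320 x 88.2 y -18.9 2.4 n 15
w15 128 286 332 x 83.5 y -25.6 12.3 n 36
w15 134 279 335 x 78.7 y -31.5 14.8 n 31
w15 140 278 337 x 73.9 y -32.4 16.5 n 20
w15 146 277 338 x 69.0 y -33.4 17.4 n 20
w15 152 277 341 x 64.1 y -33.5 20.0 n 19
w15 158 275 344 x 59.2 y -35.4 22.6 n 16
w15 164 274 345 x 54.2 y -36.4 23.5 n 12
w15 170 274 346 x 49.2 y -36.5 24.5 n 11
w15 176 274 345 x 44.2 y -36.7 23.7 n 9
w15 182 276 343 x 39.1 y -35.1 22.1 n 6
w15 188 279 340 x 34.0 y -32.7 19.6 n 5
w15 194 283 342 x 28.8 y -29.4 21.4 n 11
w15 200 282 346 x 23.6 y -30.4 24.9 n 19
w15 206 280 350 x 18.3 y -32.2 28.5 n 18
w15 212 277 349 x 13.0 y -35.0 27.7 n 27
w15 218 278 345 x 7.7 y -34.3 24.4 n 20
w15 224 284 343 x 2.3 y -29.2 22.7 n 17
```

>>> {"op": "drive_tool", "data": {"series": [[0.066,[0,0,-0.004],[0,0,0]],[0.066,[0,0,-0.01],[0,0,0]],[0.066,[-0.001,0.001,-0.018],[0,0,0]],[0.066,[-0.001,0.001,-0.03],[0,0,0]],[0.066,[-0.002,0.002,-0.045],[0,0,0]]]}}

```text
time: 20.05
tool_pos: [0.5319, 0.1582, 0.3369]
ee_rot: [3.101, 0.558, 2.747]
wrist_force: [0.8, 0.8, -1.0]
width: 0.0663
finger_force: 11.0
```

>>> {"op": "drive_tool", "data": {"series": [[0.066,[0,0,-0.03],[0,0,0]],[0.066,[-0.002,0.002,-0.06],[0,0,0]],[0.066,[-0.002,0.002,-0.06],[0,0,0]]]}}

```text
time: 20.42
tool_pos: [0.5045, 0.1701, 0.3926]
ee_rot: [3.095, 0.564, 2.745]
wrist_force: [0.4, 0.1, -0.8]
width: 0.0664
finger_force: 11.0
```

Run:
```python
from land import *
o=robot.get_obs();print(o['time'],o['tool_pos'],o['width'],o['finger_force'],o['wrist_force'])
c=snap('wrist','w16.png'); im=cv2.imread('pics/w16.png')
def orange(im): return cv2.inRange(cv2.cvtColor(im,cv2.COLOR_BGR2HSV),(5,120,80),(20,255,255))
m=orange(im)
C=O+A*(-.002); print('ring expected px',proj(c,C))
u,v=proj(c,C); 
ys,xs=np.nonzero(m); k=(abs(xs-u)<70)&(abs(ys-v)<70); print('orange',k.sum(),xs[k].min(),xs[k].max(),ys[k].min(),ys[k].max(),xs[k].mean(),ys[k].mean())
p=np.array([proj(c,q) for q in circ(C,A,0,.031)]);print(p.min(0),p.max(0))
# compare with side view
S=imaging.get_calibration('side'); s=imaging.snapshot('side')[:,:,::-1].copy();cv2.imwrite('pics/s16.png',s); ms=orange(s)
u,v=proj(S,C);print('side exp',u,v);ys,xs=np.nonzero(ms); k=(abs(xs-u)<35)&(abs(ys-v)<35); print('orange side',k.sum(),xs[k].min(),xs[k].max(),ys[k].min(),ys[k].max(),xs[k].mean(),ys[k].mean())
# plane fit: unproject wrist orange onto ring plane (spindle coords)
o_,_=ray(c,0,0); n,l,st,ce=cv2.connectedComponentsWithStats(m)
u_=np.cross(A,[0,0,1.]);u_/=np.linalg.norm(u_);w_=np.cross(A,u_)
u,v=proj(c,C); ys,xs=np.nonzero(m); k=(abs(xs-u)<60)&(abs(ys-v)<60)
Q=[]
for x,y in zip(xs[k],ys[k]):
    oo,d=ray(c,x,y); q=oo+d*(((C+A*.004-oo)@A)/(d@A))-C; Q.append((q@u_*1000,q@w_*1000))
Q=np.array(Q);r=np.hypot(*Q.T);print('r min/max',r.min(),np.percentile(r,[5,50,95]),'centroid',Q.mean(0),'bbox',Q.min(0),Q.max(0))
```

```text
20.425 [0.50453943 0.17009236 0.3925847 ] 0.06640894044426833 10.964262506458908 [ 0.35875258  0.0752661  -0.82961705]
ring expected px [305.26520848 156.93873827]
orange 1169 236 338 116 225 304.48160821214714 159.3798118049615
[277.82290798 128.55078954] [332.56237224 184.16637883]
side exp 370.0582898634173 205.36866593647522
orange side 266 354 392 193 216 374.9135338345865 205.60526315789474
r min/max 26.13006276192203 [27.248429   36.16318926 50.84018579] centroid [2.72132729 0.68062773] bbox [-29.68096018 -53.3468404 ] [37.09034821 44.25188067]
```

Run:
```python
from h import *
w3=cv2.imread('pics/w3.png',0);w4=cv2.imread('pics/w4.png',0)
def mt(a,b,box,pad=14):
    x0,y0,x1,y1=box; t=a[y0:y1,x0:x1]; s=b[y0-pad:y1+pad,x0-pad:x1+pad]
    g=lambda i:cv2.magnitude(cv2.Sobel(i,5,1,0),cv2.Sobel(i,5,0,1))
    out=[]
    for f in (lambda i:i.astype(np.float32),g):
        r=cv2.matchTemplate(f(s),f(t),cv2.TM_CCOEFF_NORMED); _,m,_,p=cv2.minMaxLoc(r); out.append((p[0]-pad,p[1]-pad,round(m,2)))
    return out
B=dict(barL=(254,225,280,255),barR=(352,225,382,255),jaws=(280,215,352,236),rollers=(240,280,396,345),hinge=(278,225,360,258))
for n in ('w3','w5','w15','w16'):
    b=cv2.imread('pics/%s.png'%n,0)
    for k in B: print(n,k,mt(w4,b,B[k]))
```

```text
w3 barL [(0, 0, 0.91), (0, 0, 0.89)]
w3 barR [(0, 1, 0.87), (0, 0, 0.8)]
w3 jaws [(0, 0, 0.89), (0, 1, 0.89)]
w3 rollers [(0, 0, 0.91), (0, 0, 0.78)]
w3 hinge [(0, 1, 0.93), (0, 1, 0.9)]
w5 barL [(0, 0, 0.96), (0, 0, 0.94)]
w5 barR [(-1, -1, 0.73), (0, 0, 0.5)]
w5 jaws [(0, 0, 0.94), (0, 0, 0.83)]
w5 rollers [(0, 0, 0.95), (0, 0, 0.7)]
w5 hinge [(0, 0, 0.96), (0, 0, 0.91)]
w15 barL [(14, -9, 0.55), (0, -4, 0.69)]
w15 barR [(-14, -10, 0.4), (1, -4, 0.7)]
w15 jaws [(0, -5, 0.79), (0, -5, 0.47)]
w15 rollers [(1, 0, 0.7), (0, 1, 0.45)]
w15 hinge [(1, -4, 0.79), (0, -4, 0.62)]
w16 barL [(14, -13, 0.58), (-2, -1, 0.37)]
w16 barR [(3, -9, 0.57), (3, -2, 0.47)]
w16 jaws [(1, -13, 0.72), (1, -14, 0.41)]
w16 rollers [(0, -2, 0.68), (0, -1, 0.39)]
w16 hinge [(1, -9, 0.68), (0, -9, 0.42)]
```

```bash
cat > rack.py <<'E'
from plan import *
def rackpose(sx,sy,h,yaw=-2.90):
    Rr=down(yaw)*R.from_rotvec([sy,-sx,0]); g=np.array([.4185,.3083,.187+h]); return g-Rr.apply([0,0,.006]),Rr
E
python3 - <<'E'
from rack import *
p,Rr=rackpose(.075,-.018,.16); print(p,Rr.as_euler('xyz')); plan(p,Rr,3)
E
```

```text
[0.41808932 0.30808768 0.35298216] [ 3.12355883  0.07499594 -2.90067657]
0 shift [0.0437, 0.0322, -0.0123] rot [-0.0595, 0.1614, -0.1984]
1 shift [0.0377, 0.0408, -0.0035] rot [-0.0595, 0.1614, -0.1984]
2 shift [0.0289, 0.0474, 0.0045] rot [-0.0595, 0.1614, -0.1984]
```

>>> {"op": "drive_tool", "data": {"series": [[0.066,[0.011,0.008,-0.003],[-0.015,0.04,-0.05]],[0.066,[0.022,0.016,-0.006],[-0.03,0.08,-0.1]],[0.066,[0.033,0.024,-0.009],[-0.045,0.12,-0.15]],[0.066,[0.044,0.032,-0.012],[-0.06,0.161,-0.198]]]}}

```text
time: 21.02
tool_pos: [0.4754, 0.2152, 0.3735]
ee_rot: [-3.134, 0.396, 2.975]
wrist_force: [0.2, -0.2, -1.0]
width: 0.0666
finger_force: 11.0
```

>>> {"op": "drive_tool", "data": {"series": [[0.066,[0.01,0.01,-0.001],[-0.015,0.04,-0.05]],[0.066,[0.019,0.02,-0.002],[-0.03,0.08,-0.1]],[0.066,[0.028,0.03,-0.003],[-0.045,0.12,-0.15]],[0.066,[0.038,0.041,-0.004],[-0.06,0.161,-0.198]]]}}

```text
time: 21.52
tool_pos: [0.4463, 0.2619, 0.3627]
ee_rot: [-3.131, 0.233, -3.101]
wrist_force: [0.5, 0.0, -1.0]
width: 0.0663
finger_force: 11.0
```

>>> {"op": "drive_tool", "data": {"series": [[0.066,[0.007,0.012,0.001],[-0.015,0.04,-0.05]],[0.066,[0.014,0.024,0.002],[-0.03,0.08,-0.1]],[0.066,[0.021,0.036,0.003],[-0.045,0.12,-0.15]],[0.066,[0.029,0.047,0.004],[-0.06,0.161,-0.198]],[0.066,[0.029,0.047,0.004],[-0.06,0.161,-0.198]]]}}

```text
time: 22.15
tool_pos: [0.4176, 0.3084, 0.3528]
ee_rot: [3.123, 0.075, -2.901]
wrist_force: [0.1, 0.0, -2.0]
width: 0.0666
finger_force: 10.9
```

```bash
cat > pm.py <<'E'
from h import *
def mt(a,b,box,pad=24):
    x0,y0,x1,y1=box; t=a[y0:y1,x0:x1]; s=b[y0-pad:y1+pad,x0-pad:x1+pad]
    g=lambda i:cv2.magnitude(cv2.Sobel(i,5,1,0),cv2.Sobel(i,5,0,1)); out=[]
    for f in (lambda i:i.astype(np.float32),g):
        r=cv2.matchTemplate(f(s),f(t),cv2.TM_CCOEFF_NORMED); _,m,_,p=cv2.minMaxLoc(r); out.append((p[0]-pad,p[1]-pad,round(m,2)))
    return out
B=dict(barL=(254,225,280,255),barR=(352,225,382,255),jaws=(280,215,352,236),rollers=(240,280,396,345),hinge=(278,225,360,258))
def lean(n):
    w4=cv2.imread('pics/w4.png',0);b=cv2.imread('pics/%s.png'%n,0)
    for k in B: print(n,k,mt(w4,b,B[k]))
E
python3 - <<'E'
from pm import *; from rack import *
o=robot.get_obs();print(o['time'],o['tool_pos'],o['ee_rot'],o['finger_force'],o['wrist_force'])
p,Rr=rackpose(.075,-.018,.16);plan(p,Rr,1)
snap('wrist','w17.png');snap('side','s17.png');lean('w17')
h=cv2.cvtColor(cv2.imread('pics/s17.png'),cv2.COLOR_BGR2HSV); m=cv2.inRange(h,(0,150,60),(4,255,255))|cv2.inRange(h,(174,150,60),(180,255,255))
n,l,st,ce=cv2.connectedComponentsWithStats(m); print([(st[i].tolist(),ce[i].round(1).tolist()) for i in range(1,n) if st[i,4]>8 and st[i,0]<360 and st[i,1]<250])
E
```

```text
22.15 [0.41761026 0.30838804 0.35276111] [ 3.1226284   0.07478807 -2.90055779] 10.945002988446504 [ 0.08674335  0.03714207 -1.99695813]
0 shift [-0.0004, -0.0004, -0.0002] rot [0.0009, -0.0002, 0.0001]
w17 barL [(0, -8, 0.74), (0, -8, 0.54)]
w17 barR [(-21, -14, 0.61), (2, -1, 0.44)]
w17 jaws [(0, -8, 0.55), (1, -14, 0.37)]
w17 rollers [(0, 0, 0.88), (0, 0, 0.67)]
w17 hinge [(0, -8, 0.8), (0, -7, 0.56)]
[([287, 84, 6, 6, 23], [289.0, 86.5]), ([190, 207, 5, 9, 21], [192.4, 210.7]), ([207, 212, 4, 5, 17], [208.5, 213.9])]
```

>>> {"op": "drive_tool", "data": {"series": [[0.066,[0.003,-0.001,0.04],[0,0,0]],[0.066,[0.006,-0.001,0.08],[0,0,0]],[0.066,[0.009,-0.002,0.12],[0,0,0]],[0.066,[0.011,-0.003,0.148],[0,0,0]],[0.066,[0.011,-0.003,0.15],[0,0,0]]]}}

```text
time: 22.88
tool_pos: [0.4168, 0.3068, 0.2007]
ee_rot: [3.124, 0.072, -2.902]
wrist_force: [-0.2, 0.0, -0.2]
width: 0.0662
finger_force: 10.9
```

>>> {"op": "drive_tool", "data": {"series": [[0.066,[0,0,0.004],[0,0,0]],[0.066,[0.001,0,0.008],[0,0,0]],[0.066,[0.001,0,0.008],[0,0,0]]]}}

```text
time: 23.25
tool_pos: [0.418, 0.308, 0.1958]
ee_rot: [3.122, 0.078, -2.902]
wrist_force: [0.1, 0.3, -0.5]
width: 0.0663
finger_force: 11.0
```

Run:
```python
from pm import *; from rack import *
o=robot.get_obs();print(o['time'],o['tool_pos'],o['ee_rot'],o['finger_force'],o['wrist_force'])
p,Rr=rackpose(.075,-.018,0);plan(p,Rr,1)
S=snap('side','s18.png');T=snap('top','t18.png');snap('wrist','w18.png');lean('w18')
def red(f,bx):
    h=cv2.cvtColor(cv2.imread('pics/'+f),cv2.COLOR_BGR2HSV); m=cv2.inRange(h,(0,150,60),(4,255,255))|cv2.inRange(h,(174,150,60),(180,255,255))
    n,l,st,ce=cv2.connectedComponentsWithStats(m); return [(st[i].tolist(),ce[i].round(1).tolist()) for i in range(1,n) if st[i,4]>4 and bx[0]<ce[i][0]<bx[2] and bx[1]<ce[i][1]<bx[3]]
for f in ('side1.png','s18.png'): print(f,red(f,(250,120,350,190)))
for f in ('top1.png','t18.png'): print(f,red(f,(140,230,240,300)))
```

```text
23.25 [0.41799086 0.30800622 0.19581046] [ 3.12208496  0.0779113  -2.90176118] 10.958624070044607 [ 0.12263309  0.25172242 -0.5262507 ]
0 shift [0.0001, 0.0, 0.0028] rot [0.0014, 0.0029, -0.001]
w18 barL [(9, -22, 0.54), (0, -7, 0.69)]
w18 barR [(-1, -21, 0.7), (0, -7, 0.52)]
w18 jaws [(20, -12, 0.47), (2, 2, 0.44)]
w18 rollers [(0, 0, 0.9), (0, 0, 0.71)]
w18 hinge [(3, 12, 0.3), (19, 3, 0.34)]
side1.png [([289, 144, 10, 5, 36], [293.6, 145.9]), ([294, 153, 11, 6, 42], [298.6, 155.5])]
s18.png [([289, 143, 5, 4, 18], [291.0, 144.5])]
top1.png [([188, 256, 5, 6, 22], [190.1, 258.5]), ([189, 263, 6, 7, 27], [191.6, 266.3]), ([164, 264, 6, 11, 41], [166.9, 269.0])]
t18.png []
```

>>> {"op": "drive_tool", "data": {"series": [[0.066,[0,0,0.001],[0,0,0]],[0.066,[0,0,0.002],[0,0,0]],[0.066,[0,0,0.002],[0,0,0]]]}}

```text
time: 23.78
tool_pos: [0.4178, 0.3079, 0.1929]
ee_rot: [3.123, 0.076, -2.902]
wrist_force: [-0.1, 0.3, -0.2]
width: 0.0663
finger_force: 11.0
```

>>> {"op": "drive_tool", "data": {"series": [[0.066,[0,0,0.001],[0,0,0]],[0.066,[0,0,0.001],[0,0,0]]]}}

```text
time: 24.02
tool_pos: [0.418, 0.308, 0.1924]
ee_rot: [3.122, 0.077, -2.902]
wrist_force: [0.5, -0.4, 1.8]
width: 0.0661
finger_force: 11.2
```

>>> {"op": "drive_tool", "data": {"series": [[0.066,[0,0,0.001],[0,0,0]],[0.066,[0,0,0.001],[0,0,0]]]}}

```text
time: 24.28
tool_pos: [0.4184, 0.3081, 0.1924]
ee_rot: [3.122, 0.079, -2.902]
wrist_force: [-1.2, -0.8, 5.9]
width: 0.0663
finger_force: 11.7
```

>>> {"op": "drive_tool", "data": {"series": [[0.069,[0,0,-0.001],[0,0,0]],[0.072,[0,0,-0.001],[0,0,0]],[0.08,[0,0,-0.001],[0,0,0]],[0.094,[0,0,-0.001],[0,0,0]],[0.094,[0,0,-0.001],[0,0,0]]]}}

```text
time: 24.9
tool_pos: [0.4179, 0.308, 0.1918]
ee_rot: [3.122, 0.076, -2.902]
wrist_force: [-0.3, -0.6, -0.0]
width: 0.0932
finger_force: 0.0
```

>>> {"op": "drive_tool", "data": {"series": [[0.094,[0,0,-0.015],[0,0,0]],[0.094,[0,0,-0.045],[0,0,0]],[0.094,[0,0,-0.1],[0,0,0]],[0.094,[0,0,-0.15],[0,0,0]],[0.094,[0,0,-0.15],[0,0,0]]]}}

```text
time: 25.52
tool_pos: [0.4085, 0.3032, 0.3488]
ee_rot: [3.119, 0.089, -2.902]
wrist_force: [0.2, -0.4, -0.7]
width: 0.0937
finger_force: 0.0
```

Run:
```python
from pm import *; from rack import *
import json
o=robot.get_obs();print(o['time'],o['tool_pos'],o['ee_rot'],o['joint_positions'].round(2))
S=snap('side','s19.png');c=snap('wrist','w19.png');T=snap('top','t19.png')
def red(f,bx):
    h=cv2.cvtColor(cv2.imread('pics/'+f),cv2.COLOR_BGR2HSV); m=cv2.inRange(h,(0,150,60),(4,255,255))|cv2.inRange(h,(174,150,60),(180,255,255))
    n,l,st,ce=cv2.connectedComponentsWithStats(m); return [(st[i].tolist(),ce[i].round(1).tolist()) for i in range(1,n) if st[i,4]>4 and bx[0]<ce[i][0]<bx[2] and bx[1]<ce[i][1]<bx[3]]
for f in ('side1.png','s19.png'): print(f,red(f,(250,120,350,190)))
r=red('w19.png',(0,0,640,480));print(r)
for st,ce in r:
    if st[4]>300: print(atz(c,*ce,.19))
print('exp',[proj(c,q) for q in ([.4255,.2795,.19],[.4118,.3335,.19])])
# isolator ball now in side and top for lever + box
for f,cc in (('side1.png',S),('s19.png',S)):
    h=cv2.cvtColor(cv2.imread('pics/'+f),cv2.COLOR_BGR2HSV); m=cv2.inRange(h,(45,90,30),(85,255,255)); n,l,s,ce=cv2.connectedComponentsWithStats(m)
    print(f,[(s[i].tolist(),ce[i].round(1).tolist()) for i in range(1,n) if s[i,4]>30 and 370<ce[i][0]<420 and 300<ce[i][1]<340])
h=cv2.cvtColor(cv2.imread('pics/top1.png'),cv2.COLOR_BGR2HSV); m=cv2.inRange(h,(45,90,30),(85,255,255)); n,l,s,ce=cv2.connectedComponentsWithStats(m)
print([(s[i].tolist(),ce[i].round(1).tolist()) for i in range(1,n) if s[i,4]>20 and 380<ce[i][0]<420 and 170<ce[i][1]<220])
```

```text
25.525 [0.40854744 0.30316148 0.34876477] [ 3.11880871  0.08853153 -2.90192912] [ 0.53 -0.06  1.29 -0.    1.82 -1.28]
side1.png [([289, 144, 10, 5, 36], [293.6, 145.9]), ([294, 153, 11, 6, 42], [298.6, 155.5])]
s19.png [([289, 144, 10, 4, 33], [293.3, 145.6]), ([293, 153, 11, 5, 36], [298.2, 155.1])]
[([278, 211, 15, 17, 195], [285.1, 217.7]), ([344, 210, 14, 18, 177], [349.8, 217.1]), ([344, 229, 13, 13, 88], [348.7, 237.2]), ([280, 230, 12, 13, 83], [286.5, 237.8])]
exp [array([281.14026314, 227.02644344]), array([346.62859283, 226.1586812 ])]
side1.png [([387, 313, 13, 13, 138], [393.0, 319.0])]
s19.png [([387, 313, 13, 13, 138], [393.0, 319.0])]
[([398, 189, 10, 10, 80], [402.4, 193.8])]
```

Run:
```python
from est import *; from plan import *
b=tri([(T,402.4,193.8),(S,393,319)]);P('ball',b)
for z in (.098,.101,.104): P('top z%g'%z,atz(T,402.4,193.8,z)); P('side',atz(S,393,319,z))
a=cv2.imread('pics/top1.png'); h=cv2.cvtColor(a,cv2.COLOR_BGR2HSV)[170:212,378:418]
# darker, bluish-grey box vs floor
g=a[170:212,378:418].astype(int); m=((g.sum(2)<330)&(h[:,:,1]<60)).astype(np.uint8); n,l,st,ce=cv2.connectedComponentsWithStats(m)
i=1+np.argmax(st[1:,4]); pts=np.argwhere(l==i)[:,::-1].astype(np.float32)+[378,170]; r=cv2.minAreaRect(pts.astype(np.float32)); print(st[i],r); P('boxc',atz(T,*r[0],.02))
P('corners',np.array([atz(T,*q,.02)[:2] for q in cv2.boxPoints(r)]))
plan([.54,-.21,.30],down(np.pi),3)
```

```text
ball [ 0.6003 -0.2114  0.1056]
top z0.098 [ 0.6021 -0.2128  0.098 ]
side [ 0.6021 -0.2049  0.098 ]
top z0.101 [ 0.6014 -0.2123  0.101 ]
side [ 0.6013 -0.2075  0.101 ]
top z0.104 [ 0.6008 -0.2117  0.104 ]
side [ 0.6006 -0.2101  0.104 ]
[  3   7  25  28 319] ((393.93292236328125, 191.10366821289062), (24.40536880493164, 26.282703399658203), 6.340191841125488)
boxc [ 0.6263 -0.2045  0.02  ]
corners [[ 0.5952 -0.1681]
 [ 0.6653 -0.1773]
 [ 0.6578 -0.2413]
 [ 0.5877 -0.2316]]
0 shift [-0.0014, -0.1766, 0.0105] rot [0.0093, 0.0244, 0.0802]
1 shift [-0.0158, -0.1758, 0.0119] rot [0.0093, 0.0244, 0.0802]
2 shift [-0.0301, -0.1739, 0.013] rot [0.0093, 0.0244, 0.0802]
```

Run:
```python
from plan import *
plan([.555,-.205,.30],down(3.0),3)
```

```text
0 shift [-0.0066, -0.1762, 0.0109] rot [0.0111, 0.0237, 0.1273]
1 shift [-0.0292, -0.1738, 0.0124] rot [0.0111, 0.0237, 0.1273]
2 shift [-0.0513, -0.1685, 0.0133] rot [0.0111, 0.0237, 0.1273]
```

>>> {"op": "drive_tool", "data": {"series": [[0,[-0.007,-0.176,0.011],[0.011,0.024,0.127]],[0,[-0.007,-0.176,0.011],[0.011,0.024,0.127]],[0,[-0.007,-0.176,0.011],[0.011,0.024,0.127]],[0,[-0.007,-0.176,0.011],[0.011,0.024,0.127]]]}}

```text
time: 26.18
tool_pos: [0.457, 0.1306, 0.325]
ee_rot: [3.126, 0.045, -3.035]
wrist_force: [0.2, 0.6, 0.7]
width: 0.0577
finger_force: 0.0
```

>>> {"op": "drive_tool", "data": {"series": [[0,[-0.029,-0.174,0.012],[0.011,0.024,0.127]],[0,[-0.029,-0.174,0.012],[0.011,0.024,0.127]],[0,[-0.029,-0.174,0.012],[0.011,0.024,0.127]],[0,[-0.029,-0.174,0.012],[0.011,0.024,0.127]]]}}

```text
time: 26.68
tool_pos: [0.5061, -0.0374, 0.3116]
ee_rot: [3.131, 0.02, 3.124]
wrist_force: [-0.7, 0.7, 0.1]
width: 0.0174
finger_force: 0.0
```

>>> {"op": "drive_tool", "data": {"series": [[0,[-0.051,-0.168,0.013],[0.011,0.024,0.127]],[0,[-0.051,-0.168,0.013],[0.011,0.024,0.127]],[0,[-0.051,-0.168,0.013],[0.011,0.024,0.127]],[0,[-0.051,-0.168,0.013],[0.011,0.024,0.127]],[0,[-0.051,-0.168,0.013],[0.011,0.024,0.127]]]}}

```text
time: 27.3
tool_pos: [0.5554, -0.2021, 0.3005]
ee_rot: [3.14, -0.001, 3.003]
wrist_force: [0.0, 0.2, 1.6]
width: 0.0001
finger_force: 0.0
```

Run:
```python
from plan import *; from fit import circ
plan([.555,-.205,.112],down(3.0),1)
c=snap('wrist','w20.png'); h=cv2.cvtColor(cv2.imread('pics/w20.png'),cv2.COLOR_BGR2HSV); m=cv2.inRange(h,(45,90,30),(85,255,255)); n,l,s,ce=cv2.connectedComponentsWithStats(m)
print([(s[i].tolist(),atz(c,*ce[i],.104).round(4).tolist()) for i in range(1,n) if s[i,4]>100])
print(proj(c,[.6003,-.2114,.1056]))
# ring check in top/side, unobstructed now
T=snap('top','t20.png');S=snap('side','s20.png')
O=np.array([.5985,.13,.13]);az=2.755;A=np.array([.5*np.cos(az),.5*np.sin(az),.866])
for f,cc in (('t20.png',T),('s20.png',S)):
    m=cv2.inRange(cv2.cvtColor(cv2.imread('pics/'+f),cv2.COLOR_BGR2HSV),(5,120,80),(20,255,255)); u,v=proj(cc,O-A*.002); ys,xs=np.nonzero(m);k=(abs(xs-u)<32)&(abs(ys-v)<32)
    print(f,'exp ctr',u,v,'orange',k.sum(),xs[k].min(),xs[k].max(),ys[k].min(),ys[k].max())
    for z in (-.002,.01,.03):
        p=np.array([proj(cc,q) for q in circ(O,A,z,.031)]);print('  circle z',z,p.min(0).round(1),p.max(0).round(1))
```

```text
0 shift [-0.0003, -0.0033, 0.1885] rot [0.0021, -0.0013, 0.003]
[([602, 171, 38, 108, 2475], [0.6004, 0.0939, 0.104]), ([303, 251, 26, 25, 468], [0.5986, -0.2092, 0.104])]
[313.57696146 264.94978799]
t20.png exp ctr 261.6861384091293 192.97370835847892 orange 254 250 278 170 210
  circle z -0.002 [249.3 180.4] [274.2 205.4]
  circle z 0.01 [247.7 181.6] [272.7 206.8]
  circle z 0.03 [244.9 183.7] [270.3 209.3]
s20.png exp ctr 370.0582915714181 205.3686485431717 orange 44 354 368 190 216
  circle z -0.002 [358.4 198.1] [381.9 212.9]
  circle z 0.01 [356.3 194. ] [379.8 208.8]
  circle z 0.03 [352.8 187.2] [376.4 201.9]
```

>>> {"op": "drive_tool", "data": {"series": [[0,[0,-0.004,0.06],[0,0,0]],[0,[0,-0.004,0.12],[0,0,0]],[0,[0,-0.004,0.17],[0,0,0]],[0,[0,-0.004,0.188],[0,0,0]],[0,[0,-0.004,0.188],[0,0,0]]]}}

```text
time: 28.08
tool_pos: [0.5545, -0.2072, 0.113]
ee_rot: [3.141, -0.001, 3.002]
wrist_force: [-0.6, 0.3, 0.1]
width: 0.0006
finger_force: 0.0
```

>>> {"op": "drive_tool", "data": {"series": [[0,[-0.015,0,0],[0,0,0]],[0,[-0.03,0,0],[0,0,0]],[0,[-0.045,0,0],[0,0,0]],[0,[-0.06,0,0],[0,0,0]],[0,[-0.075,0,0],[0,0,0]]]}}

```text
time: 28.7
tool_pos: [0.631, -0.2189, 0.1173]
ee_rot: [-3.141, 0.005, 3.001]
wrist_force: [-1.6, 0.7, -0.4]
width: 0.0005
finger_force: 0.4
```

>>> {"op": "drive_tool", "data": {"series": [[0,[-0.01,0,0],[0,0,0]],[0,[-0.02,0,0],[0,0,0]],[0,[-0.025,0,0],[0,0,0]],[0,[-0.025,0,0],[0,0,0]]]}}

```text
time: 29.2
tool_pos: [0.6516, -0.2227, 0.1141]
ee_rot: [-3.141, -0.005, 3.001]
wrist_force: [-8.0, -0.3, 4.6]
width: 0.0005
finger_force: 3.7
```

```bash
cat > ball.py <<'E'
from h import *
def ball():
    S=snap('side','sb.png');T=snap('top','tb.png')
    for f,bx in (('sb.png',(370,290,450,345)),('tb.png',(380,150,425,215))):
        m=cv2.inRange(cv2.cvtColor(cv2.imread('pics/'+f),cv2.COLOR_BGR2HSV),(45,90,30),(85,255,255)); n,l,s,ce=cv2.connectedComponentsWithStats(m)
        print(f,[(s[i].tolist(),ce[i].round(1).tolist()) for i in range(1,n) if s[i,4]>8 and bx[0]<ce[i][0]<bx[2] and bx[1]<ce[i][1]<bx[3]])
    c=np.array([.6425,-.2165,.022]);d=np.array([.99,-.14,0])
    for a in (.3,.35,.4,.45,.5): q=c+.09*(np.sin(a)*d+np.cos(a)*np.array([0,0,1])); print(a+.5,proj(S,q).round(1),proj(T,q).round(1))
E
python3 -c "
from ball import *
o=robot.get_obs();print(o['time'],o['tool_pos'],o['wrist_force']);ball()"
```

```text
29.2 [ 0.6515948  -0.2227327   0.11414956] [-7.95527955 -0.32545193  4.64547756]
sb.png []
tb.png []
0.8 [430.8 320.8] [405.3 166.3]
0.85 [433.  321.5] [405.4 164.8]
0.9 [435.1 322.3] [405.5 163.4]
0.95 [437.2 323.1] [405.5 162. ]
1.0 [439.1 324.1] [405.6 160.7]
```

>>> {"op": "drive_tool", "data": {"series": [[0,[-0.004,0,0],[0,0,0]],[0,[-0.007,0,0],[0,0,0]],[0,[-0.007,0,0],[0,0,0]]]}}

```text
time: 29.68
tool_pos: [0.6528, -0.2229, 0.114]
ee_rot: [3.142, -0.019, 3.0]
wrist_force: [-21.5, 3.4, 11.3]
width: 0.0004
finger_force: 10.0
```

>>> {"op": "drive_tool", "data": {"series": [[0,[0.03,0,0],[0,0,0]],[0,[0.06,0,0],[0,0,0]],[0,[0.06,0,-0.06],[0,0,0]],[0,[0.08,0,-0.12],[0,0,0]],[0,[0.14,0,-0.14],[0,0,0]]]}}

```text
time: 30.3
tool_pos: [0.5251, -0.2048, 0.258]
ee_rot: [-3.139, 0.01, 3.002]
wrist_force: [-0.1, -0.2, 0.3]
width: 0.0004
finger_force: 0.0
```

>>> {"op": "drive_tool", "data": {"series": [[0,[0.06,0,0],[0,0,0]],[0,[0.1,0,0],[0,0,0]],[0,[0.1,0,0],[0,0,0]]]}}

```text
time: 30.68
tool_pos: [0.4227, -0.1896, 0.2543]
ee_rot: [-3.141, 0.003, 3.0]
wrist_force: [0.1, -0.2, -0.5]
width: 0.0006
finger_force: 0.0
```

```bash
python3 -c "
from ball import *
o=robot.get_obs();print(o['time'],o['tool_pos'],o['wrist_force']);ball()
from pm import *
def red(f,bx):
    h=cv2.cvtColor(cv2.imread('pics/'+f),cv2.COLOR_BGR2HSV); m=cv2.inRange(h,(0,150,60),(4,255,255))|cv2.inRange(h,(174,150,60),(180,255,255))
    n,l,st,ce=cv2.connectedComponentsWithStats(m); return [ce[i].round(1).tolist() for i in range(1,n) if st[i,4]>4 and bx[0]<ce[i][0]<bx[2] and bx[1]<ce[i][1]<bx[3]]
print(red('sb.png',(250,120,350,190)),red('tb.png',(140,230,240,300)))
"
```

```text
30.675 [ 0.42267142 -0.1895613   0.25428851] [ 0.13388158 -0.19637305 -0.52367901]
sb.png [([426, 312, 13, 13, 135], [431.9, 318.3])]
tb.png [([396, 160, 9, 10, 76], [400.0, 164.6])]
0.8 [430.8 320.8] [405.3 166.3]
0.85 [433.  321.5] [405.4 164.8]
0.9 [435.1 322.3] [405.5 163.4]
0.95 [437.2 323.1] [405.5 162. ]
1.0 [439.1 324.1] [405.6 160.7]
[] [[189.4, 259.0], [166.0, 269.5], [190.9, 266.8]]
```

Run:
```python
from est import *
a=tri([(T,402.4,193.8),(S,393,319)]);b=tri([(T,400,164.6),(S,431.9,318.3)]);d=b-a;print(a,b,np.linalg.norm(d),'angle',2*np.arcsin(np.linalg.norm(d)/.18))
```

```text
[ 0.60029474 -0.21144701  0.10556229] [ 0.67499463 -0.20839561  0.10128198] 0.07488461554333925 angle 0.8581407868877128
```

```bash
python3 -c "
from bench import robot
print(robot.close_job())"
```

```text
the job is handed in; nothing more can be done
None
```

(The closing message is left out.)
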